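Open the quick-release vise and take out the drilled block

TASK

The block in the tilted vise is drilled and finished. Hold the red release tab on the sliding jaw down while you push the jaw back to the far end of its travel, let the tab come up so that the jaw stays latched open, then lift the block out and stand it, hole upward, in the free part of the plywood tray beside the block that is already there. Set it down rather than dropping it, and do not push or tip the other block, the bowl or the glue bottle.

Things in the scene. Friction and masses are not known exactly. Their poses are not given: they have to be found in the camera images.
- vise: Dark grey tilting vise bolted to the bench, jaws 100 mm wide, bed tipped 25 degrees, low end at the robot. Origin: middle of its base plate's underside; z up; its x, level, points to the bed's high end. Fixed jaw at the low end (42 mm thick), sliding jaw uphill of the block; both reach 30 mm above the bed. Behind the sliding jaw: red tab, then end bracket and screw handle.
- tab_top (a point): Middle of the top of the red tab's flat pad on the sliding jaw; moves with the tab. x: uphill along the bed, as the jaw opens; y: along the jaws; z: out of the bed, 25 deg off vertical, leaning to the robot. Pad 42 (x) x 40 mm (y); its uphill end, 21 mm off, turns up in a 14 mm high lip to push against. Vise shut, the block's face is 56 mm downhill, its top 40 mm higher than the pad.
- tab_press (a joint): How far the red tab is pressed, in m, square into the bed (along -z of tab_top): 0 up, 0.010 fully down. A spring pushes it up, 4 N at the top and 8 N fully down. Pressed 6 mm or deeper it frees the jaw; not pressed, the half-nut under it stops the jaw from opening. Hold it down for the whole slide. The screw itself is already eased.
- jaw_slide (a joint): How far the sliding jaw is open, in m: 0 shut, 0.066 at its stop; moves along x of tab_top. The jaw (0.85 kg, 1.5 N of friction) runs downhill by itself while the tab is down and nothing holds it. Tab up, the half-nut catches in notches 6 mm apart, so the jaw may run back up to 6 mm when let go.
- block_mid (a point): Centre of the hardwood block in the vise: 40 mm (x, jaw to jaw) x 110 mm (y) x 80 mm (z, to its top face with a 16 mm slanting hole), about 0.25 kg. It stands on the bed, tipped with it, against the fixed jaw. The jaws end 10 mm below this point along its z: grip the upper 50 mm, across the 40 mm, fingers square to the bed, and draw it out along its z.
- tray_in (a point): Centre of the inner floor (10 mm above the bench) of an open plywood tray fixed to the bench left or right of the vise. Inner size 240 mm (x) x 160 mm (y); walls 10 mm thick, 24 mm higher than the inner floor. The finished block stands in its +x half; the -x half is free.
- done_mid (a point): Centre of the finished block that already stands in the tray, hole up; same size and axes as the block in the vise, its long side along the tray's y, about 75 mm to +x of the tray's centre.
- bowl: Turned wooden bowl, 100 mm across, 45 mm high, on a plank board (200 x 170 x 18 mm) on the other side of the vise from the tray. Origin at the centre of its underside.
- glue: White glue bottle with an orange cap, 52 mm across, 130 mm high, on the same board. Origin at the centre of its underside.
There are look-alikes about, which are no part of the job. Leave any blue or turquoise look-alike of the part that bears block_mid alone.

How it is judged:
By the outcome, as a careful person would: the job done as asked, in the order asked, and still so for the second after the job is handed in, with the robot touching nothing.
It also fails if it takes over 54 s, if anything falls off the work surface, if the arm or the gripper's body presses on something with over 40 N, if the wrist force passes 120 N, or if a joint passes its speed limit or range.

ROBOT

A 7-joint arm with a two-finger parallel gripper is mounted at the origin on the work surface. World frame = base frame: x ahead of the robot, y to its left, z up, the work surface at z = 0. Lengths are in m, angles in degrees, forces in N, time in s.
With the tool pointing down it reaches from about 0.4 to 0.85 m from the base axis. Payload 4.5 kg.
Tool frame: the origin (TCP) lies between the finger pads; the fingertips stand 8 mm ahead of it and the grasp point (between the pads) lies 11 mm behind it; y points along the fingers, z is the direction in which the jaws open and shut, and the axes are right-handed (so a half turn about y gives the same grasp; the last joint's range is limited). The gripper opens to 88 mm and grips with 3 to 60 N. Pads are 18 mm wide; open, the fingers measure 123 mm over their backs; the gripper's body (75 mm by 187 mm) begins 45 mm behind the grasp point.
Start: joints at [72.353, 39.483, -11.15, 89.685, 9.013, 51.709, -12.324], TCP at [0.21, -0.589, 0.221] pointing down, gripper open.
Joint ranges: [-172.22, 172.22], [-26.19, 119.32], [-84.43, 86.54], [7.71, 146.69], [-57.33, 237.33], [2.42, 119.75], [-152.13, 152.13]. Speed limits (degrees/s): [147.25, 147.25, 180, 180, 180, 180, 180].

INTERFACE

Orientations are given as [roll, pitch, yaw] about the fixed x, y, z axes, in that order (R = Rz(yaw) Ry(pitch) Rx(roll)).
In Python, from workcell import robot gives the robot as it stands.
- The arm moves only by the tool play_rows, never from a script. Its argument "targets" is a list of rows, each an object of numbers: "dx", "dy", "dz": the shift along the tool's x, y, z in m; "ax", "ay", "az": the turn, a rotation vector about the tool's x, y, z in rad; "hand": the closure in counts, from 0 (fully open) to 255 (shut). In form: [{"dx": .., "dy": .., "dz": .., "ax": .., "ay": .., "az": .., "hand": ..}, ...]. A call has 1 to 8 rows; each row is the pose to reach, as a shift and turn from the pose commanded when the call began, along the tool's axes at that moment; what a row does not reach only later rows make up. A row lasts 1/10 s, in which the tool goes at most 50 mm and 8.59 degrees, less where a joint would pass 70% of its speed; a pose out of reach is approached as far as the arm can. A call with a gripper value outside its range is refused whole. The fingers move at their own pace and stop on an object; "squeeze" is the grip in N (left out, the last holds). Time passes only in rows, so rows that repeat a pose let the fingers close. It gives the time, the measured TCP pose, the force and the opening at its end, in the units of the state.
- robot.get_state(): the state, without advancing time (a new reading comes with each control period).
- robot.capture(name): name is "side" or "top" or "wrist"; returns a dict with "img" (400x640x3 uint8, blue, green, red), "mtx" (3x3 intrinsics, pixels), "R" (3x3) and "t" (3): a world point X has camera coordinates R X + t; the wrist camera has in their place "hand_eye" (4x4, takes a point from camera to tool coordinates, whose origin is the TCP and whose axes are the tool frame's). Camera axes: x right, y down, z forward; pixel columns grow to the right and rows downward; lengths in m; the calibration is good to about 2 mm. A picture is of the moment at which its call begins: read the wrist's pose just before it. There is no depth.
- robot.sign_off(): hands the job in, once; it reports no verdict.
The state is a dict: "t": time; "q": joint angles; "qd": joint speeds; "effort": joint torques, N m; "tcp_pos": TCP position; "tcp_rot": TCP orientation; "wrist_force": force on the tool from outside, world axes, zero at the start; "ft_torque": the same for the moment, N m; "grip_width": finger opening in m.
Only numpy, scipy, OpenCV 4.12 (cv2) and the standard library are available. Lean on these libraries where they do the work, as an engineer would, in place of code of your own. Each camera call takes 0.05 s, during which the arm holds its last target.

## Working session

There is one attempt and no reset: what is moved stays moved. The work goes in short steps, Python scripts to look and compute and a tool call to move; the robot and the scene stay as the last step left them, time stands still between calls to the robot, and variables do not carry over. Pictures are saved under pics/ and viewed, and the job is handed in when it is done.

Besides the shell and the picture viewer there is one more tool, called after "Call:" in YAML: its name, and indented under it one key for each argument. play_rows: Moves the arm, as the interface text tells. Its arguments: {"type":"object","properties":{"targets":{"type":"array"},"squeeze":{"type":"number"}},"required":["targets"]}

```bash
ls; mkdir -p pics
python3 - <<'E'
from workcell import robot
import cv2,pickle,numpy as np
s=robot.get_state();print({k:np.round(v,4) for k,v in s.items()})
d={}
for n in["side","top","wrist"]:
    c=robot.capture(n);d[n]=c;cv2.imwrite(f"pics/{n}0.png",c["img"])
    print(n,{k:np.round(v,4).tolist() for k,v in c.items() if k!="img"})
d['state']=s
pickle.dump(d,open("c0.pkl","wb"))
E
```

```text
pics
{'t': np.float64(0.0), 'q': array([ 72.3538,  39.5331, -11.1442,  89.7444,   9.0146,  51.7074,
       -12.3245]), 'qd': array([ 0.0272,  0.0402, -0.012 , -0.0169, -0.0057,  0.0164, -0.047 ]), 'effort': array([ 2.00000e-04, -5.27551e+01, -1.26720e+00, -1.53429e+01,
       -5.28000e-02,  6.70000e-03,  2.00000e-04]), 'tcp_pos': array([ 0.2092, -0.5883,  0.22  ]), 'tcp_rot': array([-9.010250e+01, -9.100000e-03, -1.604119e+02]), 'wrist_force': array([ 0.4794, -0.0138,  0.4605]), 'ft_torque': array([-0.0507, -0.0002,  0.032 ]), 'grip_width': np.float64(0.088)}
side {'mtx': [[510.3748, 0.0, 322.4738], [0.0, 510.3748, 199.9445], [0.0, 0.0, 1.0]], 'R': [[-0.8158, -0.5781, 0.0171], [-0.4528, 0.6201, -0.6406], [0.3598, -0.5304, -0.7676]], 't': [0.411, 0.3122, 1.0078]}
top {'mtx': [[452.7304, 0.0, 312.5088], [0.0, 452.7304, 198.7171], [0.0, 0.0, 1.0]], 'R': [[-0.022, -0.9997, -0.0048], [-0.9873, 0.0225, -0.1572], [0.1573, 0.0013, -0.9876]], 't': [0.0222, 0.5356, 1.0556]}
wrist {'mtx': [[303.8696, 0.0, 318.6792], [0.0, 303.8696, 198.4629], [0.0, 0.0, 1.0]], 'hand_eye': [[-0.0009, 0.9623, 0.272, -0.0695], [-0.0007, -0.272, 0.9623, -0.1647], [1.0, 0.0007, 0.0009, 0.0001], [0.0, 0.0, 0.0, 1.0]]}
```

View pics/side0.png

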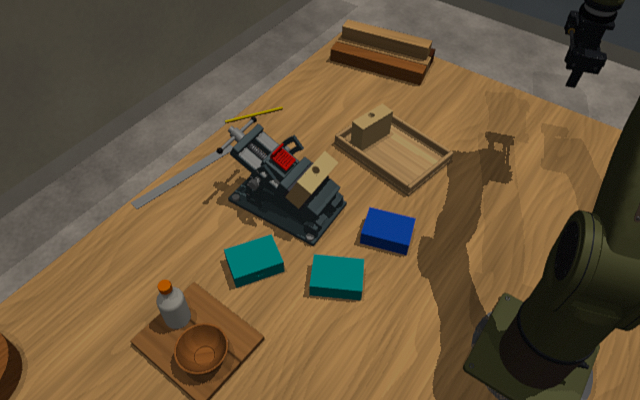

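View pics/top0.png

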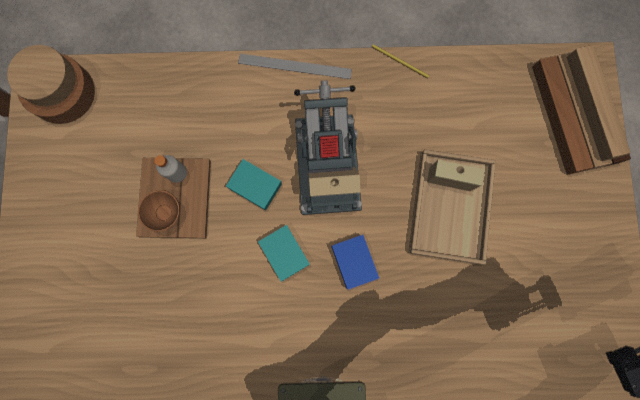

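View pics/wrist0.png

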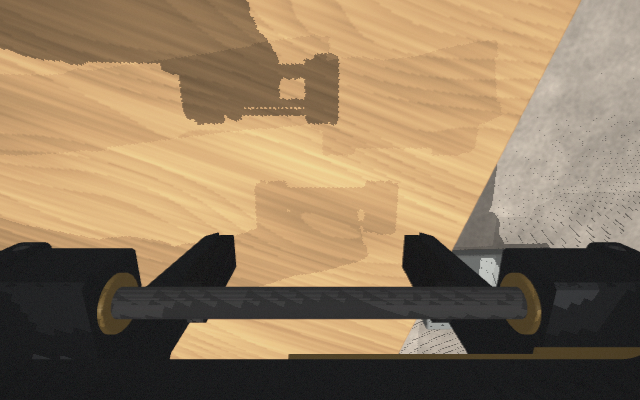

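The side view shows the vise at about (290,185), with the pale block at (317,175), the red tab at (284,158) and the tray at (395,150). In the top view the block is at (334,185), the red tab at (329,147), the tray at (452,205) and the finished block at (459,172). Next come the close crops.

Run:
```python
import cv2,pickle
d=pickle.load(open("c0.pkl","rb"))
def crop(n,x,y,w,h,k,o): cv2.imwrite(o,cv2.resize(d[n]["img"][y:y+h,x:x+w],None,fx=k,fy=k,interpolation=cv2.INTER_CUBIC))
crop("side",220,100,130,150,4,"pics/s1.png")
crop("top",280,70,100,150,4,"pics/t1.png")
crop("top",400,140,110,130,4,"pics/t2.png")
```

```text
(no output)
```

View pics/s1.png

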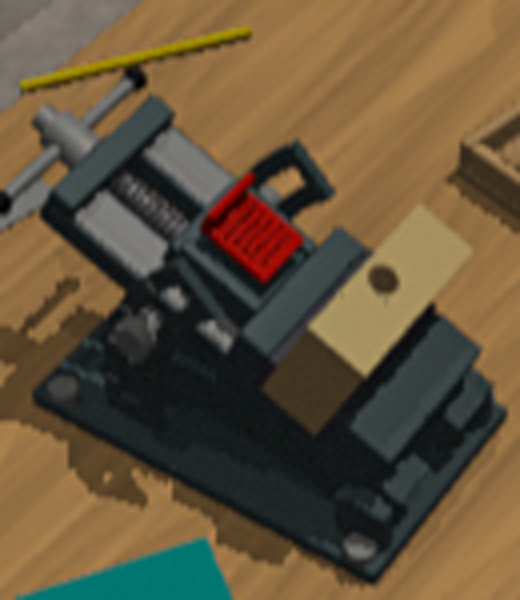

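View pics/t1.png

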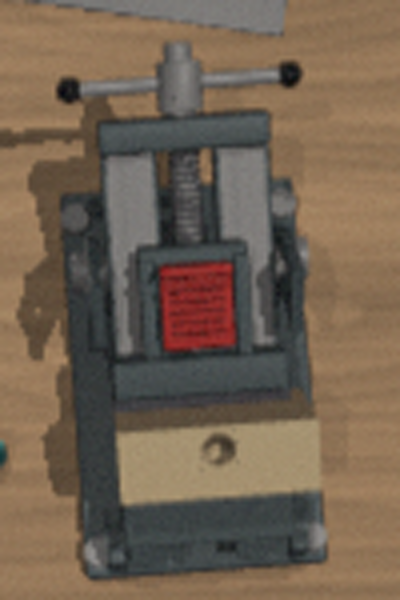

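View pics/t2.png

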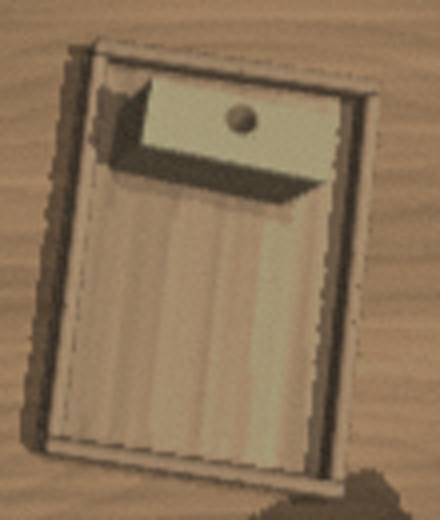

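The side and top crops confirm which block is wanted. It is the pale one with a hole, clamped between the jaws, at top (334,185) and side (317,172). It is none of these: teal (254,184) and (283,252), blue (355,262), the finished block in the tray (459,172), or the timber at (580,110). Next I triangulate it.

```bash
cat > h.py <<'E'
import cv2,numpy as np,pickle
from scipy.spatial.transform import Rotation as Ro
def ray(c,uv):
    uv=np.atleast_2d(np.float64(uv)); d=np.c_[uv,np.ones(len(uv))]@np.linalg.inv(c["mtx"]).T
    o=-c["R"].T@c["t"]; return o,d@c["R"]
def onz(c,uv,z):
    o,d=ray(c,uv); return o+d*((z-o[2])/d[:,2])[:,None]
def tri(a,ua,b,ub):
    P=lambda c:c["mtx"]@np.c_[c["R"],c["t"]]
    X=cv2.triangulatePoints(P(a),P(b),np.float64(ua).T,np.float64(ub).T); return (X[:3]/X[3]).T
def proj(c,X): 
    x=(np.atleast_2d(X)@np.asarray(c["R"]).T+c["t"])@c["mtx"].T; return x[:,:2]/x[:,2:]
def wristcam(c,s):
    T=np.eye(4);T[:3,:3]=Ro.from_euler('xyz',s["tcp_rot"],degrees=True).as_matrix();T[:3,3]=s["tcp_pos"]
    W=np.linalg.inv(T@np.array(c["hand_eye"]));return dict(c,R=W[:3,:3],t=W[:3,3])
E
python3 - <<'E'
from h import *
d=pickle.load(open("c0.pkl","rb"));S,T=d["side"],d["top"]
def red(img):
    h=cv2.cvtColor(img,cv2.COLOR_BGR2HSV);return (((h[...,0]<6)|(h[...,0]>174))&(h[...,1]>190)&(h[...,2]>90)).astype(np.uint8)
for c in(S,T):
    m=red(c["img"]);ct=max(cv2.findContours(m,0,2)[0],key=cv2.contourArea);print(cv2.contourArea(ct),cv2.boundingRect(ct),cv2.minAreaRect(ct))
f=lambda L,o:np.array(L,float)/4+o-0.375
bs=f([(310,325),(420,205),(472,250),(365,375)],[220,100]);bt=f([(117,432),(320,415),(323,487),(120,503)],[280,70])
X=tri(S,bs,T,bt);print("block top",X.round(4).tolist(),X.mean(0))
print([np.linalg.norm(X[i]-X[(i+1)%4]).round(4) for i in range(4)])
# hole centre
print(tri(S,f([(383,278)],[220,100]),T,f([(217,449)],[280,70])))
# red: pad downhill corners +y,-y
rs=f([(262,283),(302,240)],[220,100]);rt=f([(163,351),(237,346)],[280,70]);print("red low edge",tri(S,rs,T,rt))
# lip top corners
rs=f([(208,222),(250,175)],[220,100]);rt=f([(160,265),(233,262)],[280,70]);print("lip top",tri(S,rs,T,rt))
# tray rim outer corners (far+y, far-y, near-y, near+y)
tt=f([(100,40),(378,95),(342,495),(45,452)],[400,140]);R=onz(T,tt,.034);print("tray",R.round(4).tolist(),R.mean(0))
dt=f([(152,78),(342,97),(327,180),(143,145)],[400,140]);D=onz(T,dt,.09);print("done",D.round(4).tolist(),D.mean(0))
for a,b in((R[0],R[1]),(R[3],R[2]),(R[3],R[0]),(R[2],R[1]),(D[0],D[1]),(D[3],D[2])): v=b-a;print(np.linalg.norm(v).round(4),np.degrees(np.arctan2(v[1],v[0])).round(2))
E
```

```text
237.0 (273, 149, 22, 21) ((283.6764831542969, 158.7941131591797), (18.54755401611328, 14.642806053161621), 40.60129928588867)
0.0 (333, 156, 1, 1) ((333.0, 156.0), (0.0, 0.0), 0.0)
block top [[0.5614, 0.0166, 0.1693], [0.5687, -0.0937, 0.1653], [0.5328, -0.095, 0.15], [0.5256, 0.0161, 0.153]] [ 0.54713892 -0.03900612  0.15937366]
[np.float64(0.1107), np.float64(0.0391), np.float64(0.1114), np.float64(0.0393)]
[[ 0.5522286  -0.03698824  0.16485166]]
red low edge [[ 0.61293253 -0.00905004  0.14639823]
 [ 0.61605045 -0.05012344  0.14412482]]
lip top [[ 0.65229945 -0.0094647   0.17083983]
 [ 0.65267798 -0.04863279  0.17540176]]
tray [[0.6544, -0.2709, 0.034], [0.6154, -0.4402, 0.034], [0.3718, -0.398, 0.034], [0.4011, -0.2225, 0.034]] [ 0.51068176 -0.33290392  0.034     ]
done [[0.6158, -0.2857, 0.09], [0.6018, -0.396, 0.09], [0.5526, -0.3833, 0.09], [0.5758, -0.2778, 0.09]] [ 0.58650419 -0.33568853  0.09      ]
0.1737 -102.96
0.1779 -99.5
0.2578 -10.81
0.2473 -9.82
0.1113 -97.22
0.108 -102.41
```

```bash
cat >> h.py <<'E'
PSI=np.radians(3.8);TH=np.radians(25)
XB=np.array([np.cos(TH)*np.cos(PSI),np.cos(TH)*np.sin(PSI),np.sin(TH)])
ZB=np.array([-np.sin(TH)*np.cos(PSI),-np.sin(TH)*np.sin(PSI),np.cos(TH)])
YB=np.cross(ZB,XB)
RP=np.c_[-XB,-ZB,-YB]   # press: tool x downhill, tool y into bed, tool z along -y
def down(z): # tool pointing straight down with tool z along given horizontal dir
    z=np.array([z[0],z[1],0.]);z/=np.linalg.norm(z);y=np.array([0,0,-1.]);return np.c_[np.cross(y,z),y,z]
def delta(s,p,R):
    A=Ro.from_euler('xyz',s["tcp_rot"],degrees=True)
    dp=A.inv().apply(np.array(p)-s["tcp_pos"]);rv=(A.inv()*Ro.from_matrix(R)).as_rotvec()
    print("d",dp.round(4),"a",rv.round(4),"deg",np.degrees(np.linalg.norm(rv)).round(1),"dist",np.linalg.norm(dp).round(3))
E
python3 - <<'E'
from h import *
from workcell import robot
s=robot.get_state()
print(np.linalg.det(RP))
delta(s,[.40,-.30,.36],RP)
tab=np.array([.6335,-.029,.1545]);delta(s,tab+.16*ZB,RP)
E
```

```text
0.9999999999999998
d [-0.2763 -0.1395 -0.208 ] a [0.0615 0.2708 0.4339] deg 29.5 dist 0.373
d [-0.5221 -0.0788 -0.4033] a [0.0615 0.2708 0.4339] deg 29.5 dist 0.664
```

Call:
play_rows:
  targets:
    - {"dx":0,"dy":-0.05,"dz":0,"hand":0}
    - {"dx":-0.276,"dy":-0.14,"dz":-0.208,"ax":0.06,"ay":0.27,"az":0.43,"hand":0}
    - {"dx":-0.276,"dy":-0.14,"dz":-0.208,"ax":0.06,"ay":0.27,"az":0.43,"hand":0}
    - {"dx":-0.276,"dy":-0.14,"dz":-0.208,"ax":0.06,"ay":0.27,"az":0.43,"hand":0}
    - {"dx":-0.276,"dy":-0.14,"dz":-0.208,"ax":0.06,"ay":0.27,"az":0.43,"hand":0}
    - {"dx":-0.276,"dy":-0.14,"dz":-0.208,"ax":0.06,"ay":0.27,"az":0.43,"hand":0}
    - {"dx":-0.276,"dy":-0.14,"dz":-0.208,"ax":0.06,"ay":0.27,"az":0.43,"hand":0}
    - {"dx":-0.276,"dy":-0.14,"dz":-0.208,"ax":0.06,"ay":0.27,"az":0.43,"hand":0}

```text
invalid input at $.targets[0]: expected keys dx, dy, dz, ax, ay, az, hand
```

Run:
```python
from h import *
from workcell import robot
s=robot.get_state();print(s['t'],s['tcp_pos'])
tab=np.array([.6335,-.029,.1545]);delta(s,tab+.16*ZB,RP)
```

```text
0.15 [ 0.20927422 -0.58838615  0.22020878]
d [-0.5221 -0.0788 -0.4033] a [0.0615 0.2708 0.4339] deg 29.5 dist 0.664
```

Call:
play_rows:
  targets:
    - {"dx":0,"dy":-0.05,"dz":0,"ax":0,"ay":0,"az":0,"hand":0}
    - {"dx":-0.276,"dy":-0.14,"dz":-0.208,"ax":0.06,"ay":0.27,"az":0.43,"hand":0}
    - {"dx":-0.276,"dy":-0.14,"dz":-0.208,"ax":0.06,"ay":0.27,"az":0.43,"hand":0}
    - {"dx":-0.276,"dy":-0.14,"dz":-0.208,"ax":0.06,"ay":0.27,"az":0.43,"hand":0}
    - {"dx":-0.276,"dy":-0.14,"dz":-0.208,"ax":0.06,"ay":0.27,"az":0.43,"hand":0}
    - {"dx":-0.276,"dy":-0.14,"dz":-0.208,"ax":0.06,"ay":0.27,"az":0.43,"hand":0}
    - {"dx":-0.276,"dy":-0.14,"dz":-0.208,"ax":0.06,"ay":0.27,"az":0.43,"hand":0}
    - {"dx":-0.276,"dy":-0.14,"dz":-0.208,"ax":0.06,"ay":0.27,"az":0.43,"hand":0}

```text
t: 0.95
tcp_pos: [0.3963, -0.3046, 0.3594]
tcp_rot: [-90.0, 24.8, -176.2]
wrist_force: [0.6, 0.5, 0.8]
grip_width: 0.0881
```

Run:
```python
from h import *
from workcell import robot
s=robot.get_state();print(s['t'],s['tcp_pos'],s['q'].round(1))
tab=np.array([.6335,-.029,.1545]);delta(s,tab+.16*ZB,RP)
```

```text
0.95 [ 0.39628823 -0.30455851  0.35939346] [ 64.6  15.3 -26.  115.2 -18.6  34.3 -31.8]
d [-0.1449  0.1328 -0.2593] a [-0.0004 -0.      0.0035] deg 0.2 dist 0.325
```

Call:
play_rows:
  targets:
    - {"dx":-0.145,"dy":0.133,"dz":-0.259,"ax":0,"ay":0,"az":0.003,"hand":0}
    - {"dx":-0.145,"dy":0.133,"dz":-0.259,"ax":0,"ay":0,"az":0.003,"hand":0}
    - {"dx":-0.145,"dy":0.133,"dz":-0.259,"ax":0,"ay":0,"az":0.003,"hand":0}
    - {"dx":-0.145,"dy":0.133,"dz":-0.259,"ax":0,"ay":0,"az":0.003,"hand":0}
    - {"dx":-0.145,"dy":0.133,"dz":-0.259,"ax":0,"ay":0,"az":0.003,"hand":0}
    - {"dx":-0.145,"dy":0.133,"dz":-0.259,"ax":0,"ay":0,"az":0.003,"hand":0}
    - {"dx":-0.145,"dy":0.133,"dz":-0.259,"ax":0,"ay":0,"az":0.003,"hand":0}
    - {"dx":-0.145,"dy":0.133,"dz":-0.259,"ax":0,"ay":0,"az":0.003,"hand":0}

```text
t: 1.75
tcp_pos: [0.5674, -0.0276, 0.2982]
tcp_rot: [-90.0, 25.0, -175.5]
wrist_force: [1.0, 0.6, -0.1]
grip_width: 0.0881
```

Run:
```python
from h import *
from workcell import robot
s=robot.get_state();print(s['t'],s['tcp_pos'],s['q'].round(1))
c=robot.capture("wrist");w=wristcam(c,s);pickle.dump(w,open("w1.pkl","wb"));cv2.imwrite("pics/w1.png",c["img"])
tab=np.array([.6335,-.029,.1545]);print(proj(w,[tab]))
delta(s,tab+.16*ZB,RP)
```

```text
1.75 [ 0.56741077 -0.02761071  0.29819991] [ 1.80e+00  2.08e+01 -3.80e+00  1.19e+02 -1.00e-01  1.53e+01 -8.68e+01]
[[324.5741553  180.60808212]]
d [ 0.0011 -0.002   0.0057] a [0.0062 0.0116 0.0003] deg 0.8 dist 0.006
```

View pics/w1.png

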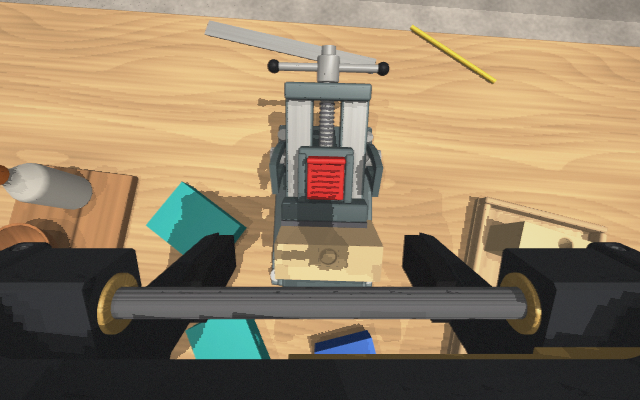

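Run:
```python
from h import *
w=pickle.load(open("w1.pkl","rb"))
cv2.imwrite("pics/w1c.png",cv2.resize(w["img"][75:295,255:405],None,fx=4,fy=4,interpolation=cv2.INTER_CUBIC)[:, :])
cv2.imwrite("pics/w1c.png",cv2.resize(w["img"][120:265,255:400],None,fx=4,fy=4,interpolation=cv2.INTER_CUBIC))
```

```text
(no output)
```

View pics/w1c.png

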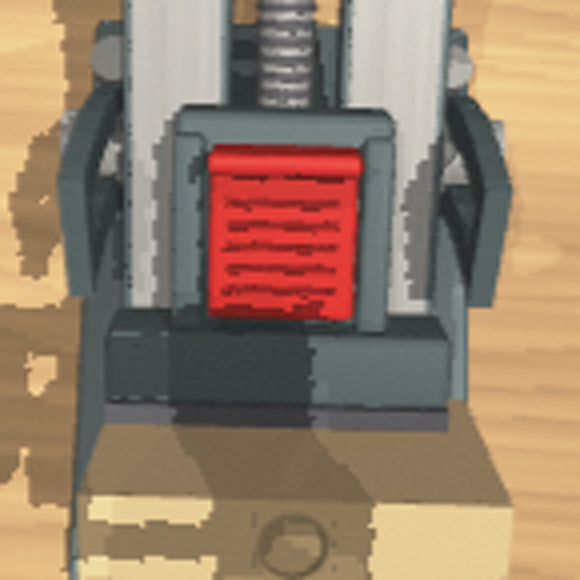

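Run:
```python
from h import *
w=pickle.load(open("w1.pkl","rb"));d=pickle.load(open("c0.pkl","rb"));S,T=d["side"],d["top"]
f=lambda L,o:np.array(L,float)/4+o-0.375
tab=np.array([.6335,-.029,.1545])
loc=lambda X:np.c_[(X-tab)@XB,(X-tab)@YB,(X-tab)@ZB].round(4)
ws=f([(210,318),(357,318),(210,148),(362,150)],[255,120])
ss=f([(262,283),(302,240),(208,222),(250,175)],[220,100])
tt=f([(163,351),(237,346),(160,265),(233,262)],[280,70])
for n,X in(("s-w",tri(S,ss,w,ws)),("s-t",tri(S,ss,T,tt))): print(n,X.round(4).tolist());print(loc(X))
# three-camera DLT least squares
def multi(cs,us):
    A=[]
    for c,u in zip(cs,us):
        o,r=ray(c,u);r=r[0]/np.linalg.norm(r[0]);A.append((np.eye(3)-np.outer(r,r),o))
    return np.linalg.solve(sum(a for a,_ in A),sum(a@o for a,o in A))
X=np.array([multi((S,T,w),(ss[i],tt[i],ws[i])) for i in range(4)]);print("3cam",loc(X))
print("loop",loc(tri(S,f([(297,145),(330,190)],[220,100]),w,f([(510,190),(490,300)],[255,120]))))
# block top uphill edge corners
ub=f([(85,497),(510,505)],[255,120]);print("blk uphill edge s-w",loc(tri(S,f([(310,325),(420,205)],[220,100]),w,ub)))
# screw boss / handle top
print("boss",loc(tri(S,f([(60,110)],[220,100]),w,[[329,50]])), "knobs",loc(tri(T,f([(68,91),(291,73)],[280,70]),w,[[274,66],[383,69]])))
```

```text
s-w [[0.6145, -0.0106, 0.1442], [0.618, -0.0514, 0.1422], [0.6517, -0.0098, 0.1707], [0.6532, -0.0491, 0.1747]]
[[-0.0204  0.0196 -0.0019]
 [-0.0205 -0.0213 -0.004 ]
 [ 0.0244  0.0179  0.0065]
 [ 0.0251 -0.0214  0.0106]]
s-t [[0.6129, -0.0091, 0.1464], [0.6161, -0.0501, 0.1441], [0.6523, -0.0095, 0.1708], [0.6527, -0.0486, 0.1754]]
[[-0.0208  0.0213  0.0008]
 [-0.0214 -0.0199 -0.0015]
 [ 0.0251  0.0182  0.0063]
 [ 0.025  -0.0209  0.0114]]
3cam [[-0.0211  0.0201 -0.0009]
 [-0.0216 -0.021  -0.0028]
 [ 0.0257  0.0185  0.0063]
 [ 0.0258 -0.0208  0.0109]]
loop [[ 0.0172 -0.0594  0.0098]
 [-0.0135 -0.057   0.001 ]]
blk uphill edge s-w [[-0.0567  0.0487  0.0406]
 [-0.0584 -0.0592  0.0404]]
boss [[ 0.1337 -0.0029 -0.0337]] knobs [[ 0.121   0.0605 -0.0534]
 [ 0.12   -0.0653 -0.0531]]
```

```bash
cat >> h.py <<'E'
TAB=np.array([.6335,-.0295,.1538])
def bed(x,y,z): return TAB+x*XB+y*YB+z*ZB
def loc(p): return np.array([(p-TAB)@XB,(p-TAB)@YB,(p-TAB)@ZB])
def st(robot):
    s=robot.get_state();F=s['wrist_force'];print("t",s['t'].round(2),"loc",loc(s['tcp_pos']).round(4),"tcp",s['tcp_pos'].round(4),"Fbed",np.round([F@XB,F@YB,F@ZB],1),"w",s['grip_width'].round(4),"q",s['q'].round(0).tolist());return s
E
python3 - <<'E'
from h import *
from workcell import robot
s=st(robot);delta(s,bed(0.001,0,.025),RP)
E
```

```text
Traceback (most recent call last):
  File "h.py", line 31, in st
    s=robot.get_state();F=s['wrist_force'];print("t",s['t'].round(2),"loc",loc(s['tcp_pos']).round(4),"tcp",s['tcp_pos'].round(4),"Fbed",np.round([F@XB,F@YB,F@ZB],1),"w",s['grip_width'].round(4),"q",s['q'].round(0).tolist());return s
                                                     ^^^^^^^^^^^^
AttributeError: 'float' object has no attribute 'round'
```

```bash
sed -i 's/s\[.t.\]\.round(2)/round(float(s["t"]),2)/; s/s\[.grip_width.\]\.round(4)/round(float(s["grip_width"]),4)/' h.py
python3 - <<'E'
from h import *
from workcell import robot
s=st(robot);delta(s,bed(0.001,0,.025),RP)
E
```

```text
t 1.8 loc [-0.      0.0027  0.1594] tcp [ 0.5661 -0.0313  0.2982] Fbed [-0.6 -0.2 -0.4] w 0.088 q [2.0, 21.0, -4.0, 119.0, -0.0, 15.0, -87.0]
d [-0.0012  0.1344  0.0031] a [0.0031 0.0074 0.0015] deg 0.5 dist 0.134
```

Call:
play_rows:
  targets:
    - {"dx":-0.001,"dy":0.02,"dz":0.003,"ax":0.003,"ay":0.007,"az":0.001,"hand":255}
    - {"dx":-0.001,"dy":0.045,"dz":0.003,"ax":0.003,"ay":0.007,"az":0.001,"hand":255}
    - {"dx":-0.001,"dy":0.07,"dz":0.003,"ax":0.003,"ay":0.007,"az":0.001,"hand":255}
    - {"dx":-0.001,"dy":0.09,"dz":0.003,"ax":0.003,"ay":0.007,"az":0.001,"hand":255}
    - {"dx":-0.001,"dy":0.11,"dz":0.003,"ax":0.003,"ay":0.007,"az":0.001,"hand":255}
    - {"dx":-0.001,"dy":0.125,"dz":0.003,"ax":0.003,"ay":0.007,"az":0.001,"hand":255}
    - {"dx":-0.001,"dy":0.134,"dz":0.003,"ax":0.003,"ay":0.007,"az":0.001,"hand":255}
    - {"dx":-0.001,"dy":0.134,"dz":0.003,"ax":0.003,"ay":0.007,"az":0.001,"hand":255}

```text
t: 2.6
tcp_pos: [0.625, -0.0376, 0.1816]
tcp_rot: [-90.0, 24.4, -176.8]
wrist_force: [-0.4, 0.9, 0.3]
grip_width: 0.026
```

Run:
```python
from h import *
from workcell import robot
s=st(robot);
c=robot.capture("wrist");cv2.imwrite("pics/w2.png",c["img"])
c=robot.capture("side");cv2.imwrite("pics/s2.png",cv2.resize(c["img"][80:250,200:380],None,fx=3.5,fy=3.5,interpolation=cv2.INTER_CUBIC))
s=st(robot);delta(s,bed(0.001,0,.008),RP)
```

```text
t 2.6 loc [ 0.0036 -0.0075  0.029 ] tcp [ 0.625  -0.0376  0.1816] Fbed [-0.2  0.9  0.4] w 0.026 q [3.0, 36.0, -4.0, 118.0, 31.0, 2.0, -117.0]
t 2.7 loc [ 0.0033 -0.0074  0.0296] tcp [ 0.6244 -0.0375  0.182 ] Fbed [ 0.2 -0.3  0.1] w 0.0184 q [3.0, 36.0, -4.0, 118.0, 30.0, 3.0, -117.0]
d [ 0.0021  0.0216 -0.0075] a [-0.0043 -0.007   0.0098] deg 0.7 dist 0.023
```

View pics/w2.png

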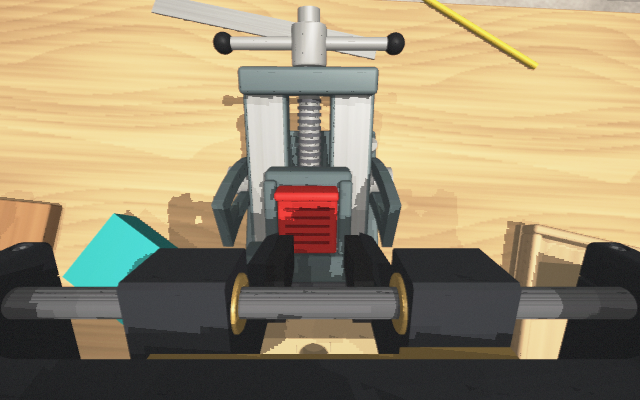

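View pics/s2.png

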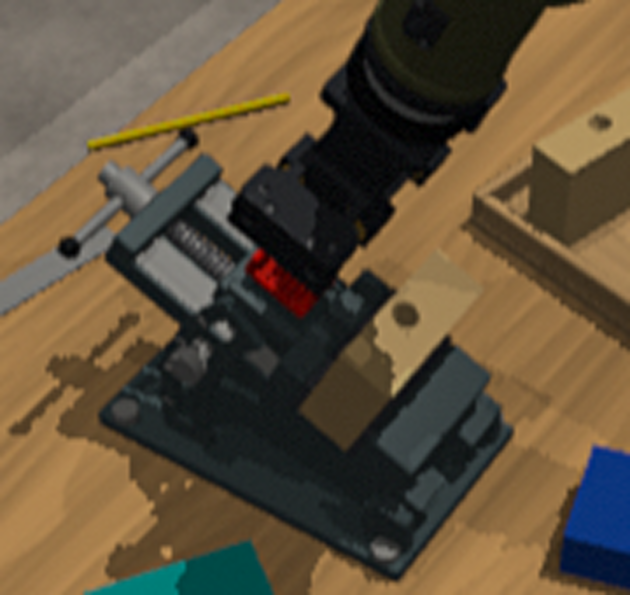

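The crops show the tip just above the red pad. In the wrist view the pad is at (308,220), with its lip at (308,192). Joint 6 is at its lower limit, 2.4°, so the square pose isn't fully reached. I'll back off and press with the tool tilted 12° more upright, leaning away from the block.

```bash
cat >> h.py <<'E'
def RPt(deg): return (Ro.from_rotvec(YB*np.radians(deg))*Ro.from_matrix(RP)).as_matrix()
def tipbed(x,y,z,R): return bed(x,y,z)-.008*R[:,1]
E
python3 - <<'E'
from h import *
from workcell import robot
s=st(robot);R=RPt(12);delta(s,tipbed(.002,0,.05,R),R)
E
```

```text
t 2.7 loc [ 0.0033 -0.0074  0.0296] tcp [ 0.6244 -0.0375  0.182 ] Fbed [ 0.2 -0.3  0.1] w 0.0184 q [3.0, 36.0, -4.0, 118.0, 30.0, 3.0, -117.0]
d [-0.0001 -0.0282 -0.0073] a [-0.0036 -0.0075 -0.1996] deg 11.4 dist 0.029
```

Call:
play_rows:
  targets:
    - {"dx":0,"dy":-0.015,"dz":0,"ax":0,"ay":0,"az":-0.1,"hand":255}
    - {"dx":0,"dy":-0.028,"dz":0,"ax":0,"ay":0,"az":-0.2,"hand":255}
    - {"dx":0,"dy":-0.028,"dz":0,"ax":0,"ay":0,"az":-0.2,"hand":255}
    - {"dx":0,"dy":-0.028,"dz":0,"ax":0,"ay":0,"az":-0.2,"hand":255}
    - {"dx":0,"dy":-0.028,"dz":0,"ax":0,"ay":0,"az":-0.2,"hand":255}

```text
t: 3.2
tcp_pos: [0.6126, -0.0366, 0.2075]
tcp_rot: [-90.1, 13.0, -176.6]
wrist_force: [0.1, 0.3, 0.0]
grip_width: 0.0005
```

Run:
```python
from h import *
from workcell import robot
s=st(robot);R=RPt(12);delta(s,tipbed(.002,0,.02,R),R)
```

```text
t 3.2 loc [ 0.0033 -0.0057  0.0577] tcp [ 0.6126 -0.0366  0.2075] Fbed [ 0.1  0.3 -0. ] w 0.0005 q [13.0, 36.0, -22.0, 106.0, 26.0, 30.0, -112.0]
d [-0.0065  0.0292 -0.0058] a [-0.0008 -0.0073  0.0004] deg 0.4 dist 0.03
```

Call:
play_rows:
  targets:
    - {"dx":-0.006,"dy":0,"dz":-0.006,"ax":0,"ay":-0.007,"az":0,"hand":255}
    - {"dx":-0.006,"dy":0.015,"dz":-0.006,"ax":0,"ay":-0.007,"az":0,"hand":255}
    - {"dx":-0.006,"dy":0.029,"dz":-0.006,"ax":0,"ay":-0.007,"az":0,"hand":255}
    - {"dx":-0.006,"dy":0.029,"dz":-0.006,"ax":0,"ay":-0.007,"az":0,"hand":255}
    - {"dx":-0.006,"dy":0.029,"dz":-0.006,"ax":0,"ay":-0.007,"az":0,"hand":255}

```text
t: 3.7
tcp_pos: [0.625, -0.0289, 0.1797]
tcp_rot: [-89.9, 12.9, -176.1]
wrist_force: [-1.1, 0.2, 0.8]
grip_width: 0.0002
```

Run:
```python
from h import *
from workcell import robot
s=st(robot);R=RPt(12);w=robot.capture("wrist");cv2.imwrite("pics/w3.png",w["img"]);delta(s,tipbed(.002,0,.003,R),R)
```

```text
t 3.7 loc [0.0033 0.0012 0.027 ] tcp [ 0.625  -0.0289  0.1797] Fbed [-0.7  0.2  1.1] w 0.0002 q [11.0, 39.0, -20.0, 106.0, 28.0, 27.0, -114.0]
d [-0.0038  0.0158  0.0012] a [-0.0012  0.0013  0.0014] deg 0.1 dist 0.016
```

View pics/w3.png

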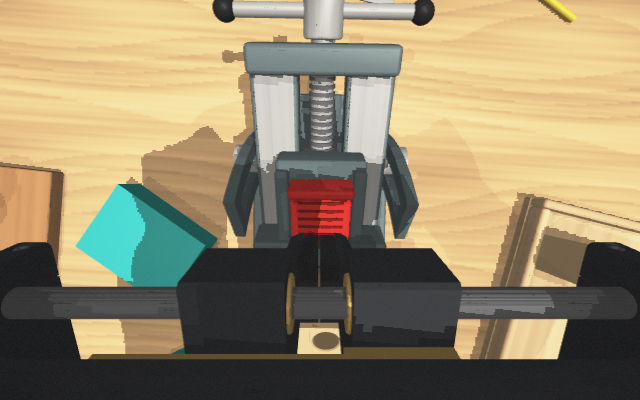

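The closed tips are centred on the red pad, with the lip at (322,190) and the tips at about (319,245). Going down to contact.

Call:
play_rows:
  targets:
    - {"dx":-0.002,"dy":0.008,"dz":0.001,"ax":0,"ay":0,"az":0,"hand":255}
    - {"dx":-0.004,"dy":0.016,"dz":0.001,"ax":0,"ay":0,"az":0,"hand":255}
    - {"dx":-0.004,"dy":0.016,"dz":0.001,"ax":0,"ay":0,"az":0,"hand":255}
    - {"dx":-0.004,"dy":0.016,"dz":0.001,"ax":0,"ay":0,"az":0,"hand":255}

```text
t: 4.15
tcp_pos: [0.6331, -0.0295, 0.1659]
tcp_rot: [-89.9, 13.0, -176.1]
wrist_force: [0.5, -1.0, 0.3]
grip_width: 0.0006
```

Run:
```python
from h import *
from workcell import robot
s=st(robot);R=RPt(12);delta(s,tipbed(.002,0,-.0035,R),R);delta(s,tipbed(.002,0,-.0075,R),R)
```

```text
t 4.15 loc [0.0048 0.     0.0111] tcp [ 0.6331 -0.0295  0.1659] Fbed [ 0.5 -1.   0.1] w 0.0006 q [10.0, 40.0, -19.0, 105.0, 28.0, 26.0, -114.0]
d [-0.0003  0.0069 -0.    ] a [-0.0012  0.0009 -0.0003] deg 0.1 dist 0.007
d [-0.0011  0.0108 -0.    ] a [-0.0012  0.0009 -0.0003] deg 0.1 dist 0.011
```

Call:
play_rows:
  targets:
    - {"dx":0,"dy":0.003,"dz":0,"ax":0,"ay":0,"az":0,"hand":255}
    - {"dx":0,"dy":0.006,"dz":0,"ax":0,"ay":0,"az":0,"hand":255}
    - {"dx":0,"dy":0.007,"dz":0,"ax":0,"ay":0,"az":0,"hand":255}
    - {"dx":0,"dy":0.007,"dz":0,"ax":0,"ay":0,"az":0,"hand":255}

```text
t: 4.55
tcp_pos: [0.6347, -0.0294, 0.1593]
tcp_rot: [-89.9, 13.0, -176.1]
wrist_force: [0.9, -0.5, 0.0]
grip_width: 0.0005
```

Run:
```python
from h import *
from workcell import robot
s=st(robot);R=RPt(12);delta(s,tipbed(.002,0,-.0075,R),R)
```

```text
t 4.55 loc [0.0034 0.     0.0044] tcp [ 0.6347 -0.0294  0.1593] Fbed [ 0.8 -0.6 -0.4] w 0.0005 q [10.0, 41.0, -18.0, 105.0, 29.0, 25.0, -114.0]
d [-0.0011  0.004   0.    ] a [-0.0013  0.001  -0.0006] deg 0.1 dist 0.004
```

Run:
```python
from h import *
from workcell import robot
c=robot.capture("side");cv2.imwrite("pics/s4.png",cv2.resize(c["img"][100:220,220:350],None,fx=5,fy=5,interpolation=cv2.INTER_CUBIC))
w=robot.capture("wrist");cv2.imwrite("pics/w4.png",cv2.resize(w["img"][120:300,220:420],None,fx=3,fy=3,interpolation=cv2.INTER_CUBIC))
```

```text
(no output)
```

View pics/s4.png

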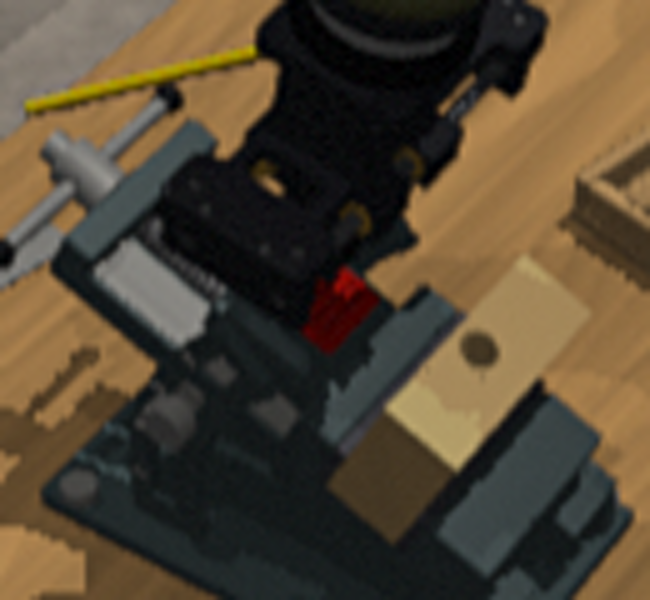

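View pics/w4.png

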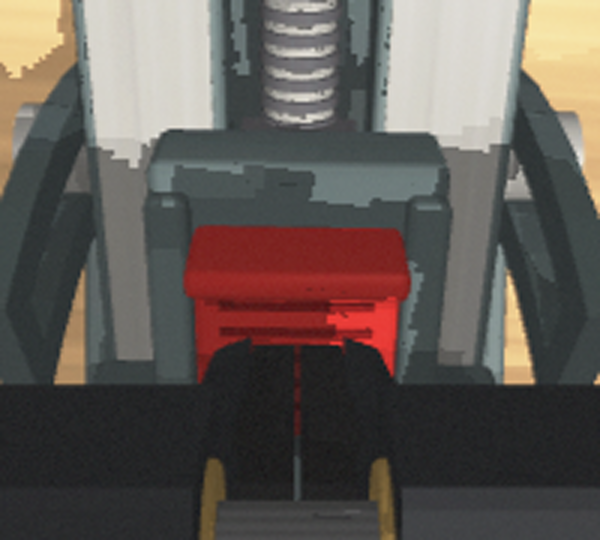

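The tips look close above the pad, with the free lip at (297,260) in the wrist crop. There's no force yet, so I carry on down in small steps.

Call:
play_rows:
  targets:
    - {"dx":-0.001,"dy":0.002,"dz":0,"ax":0,"ay":0,"az":0,"hand":255}
    - {"dx":-0.001,"dy":0.004,"dz":0,"ax":0,"ay":0,"az":0,"hand":255}
    - {"dx":-0.001,"dy":0.004,"dz":0,"ax":0,"ay":0,"az":0,"hand":255}

```text
t: 4.95
tcp_pos: [0.6366, -0.0293, 0.1554]
tcp_rot: [-89.9, 13.0, -176.1]
wrist_force: [-0.7, -0.2, 0.6]
grip_width: 0.0008
```

Run:
```python
from h import *
from workcell import robot
s=st(robot);R=RPt(12);delta(s,tipbed(.002,0,-.0115,R),R)
```

```text
t 4.95 loc [0.0035 0.     0.0002] tcp [ 0.6366 -0.0293  0.1554] Fbed [-0.4 -0.2  0.8] w 0.0008 q [10.0, 41.0, -18.0, 105.0, 29.0, 25.0, -114.0]
d [-0.001   0.0037  0.    ] a [-0.0013  0.0009 -0.0004] deg 0.1 dist 0.004
```

Call:
play_rows:
  targets:
    - {"dx":-0.001,"dy":0.002,"dz":0,"ax":0,"ay":0,"az":0,"hand":255}
    - {"dx":-0.001,"dy":0.003,"dz":0,"ax":0,"ay":0,"az":0,"hand":255}
    - {"dx":-0.001,"dy":0.003,"dz":0,"ax":0,"ay":0,"az":0,"hand":255}

```text
t: 5.25
tcp_pos: [0.6383, -0.0292, 0.1529]
tcp_rot: [-89.9, 13.0, -176.1]
wrist_force: [-0.2, 0.2, 0.1]
grip_width: 0.0008
```

Run:
```python
from h import *
from workcell import robot
s=st(robot);R=RPt(12);delta(s,tipbed(.002,0,-.0115,R),R)
w=robot.capture("wrist");cv2.imwrite("pics/w5.png",cv2.resize(w["img"][120:300,220:420],None,fx=3,fy=3,interpolation=cv2.INTER_CUBIC))
```

```text
t 5.25 loc [ 0.0039 -0.     -0.0029] tcp [ 0.6383 -0.0292  0.1529] Fbed [-0.1  0.3  0.2] w 0.0008 q [9.0, 41.0, -18.0, 105.0, 29.0, 25.0, -115.0]
d [ 0.0001  0.0008 -0.    ] a [-0.0013  0.0009 -0.0006] deg 0.1 dist 0.001
```

View pics/w5.png

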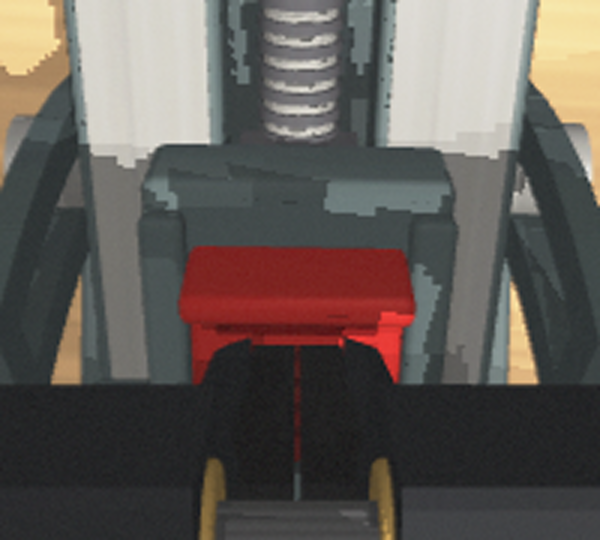

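Run:
```python
from h import *
d=pickle.load(open("c0.pkl","rb"))["wrist"];H=np.linalg.inv(d["hand_eye"])
for x in(-.009,0,.009):
  for y in(-.02,0,.008):
    p=H@[x,y,0,1];u=d["mtx"]@p[:3];u=u/u[2];print(x,y,u[:2].round(1),"crop",((u[:2]-[220,120])*3).round(0))
```

```text
-0.009 -0.02 [318.2 235.4] crop [295. 346.]
-0.009 0 [318.2 221.9] crop [295. 306.]
-0.009 0.008 [318.2 217.3] crop [295. 292.]
0 -0.02 [318.2 251.4] crop [295. 394.]
0 0 [318.2 236.4] crop [295. 349.]
0 0.008 [318.2 231.2] crop [295. 334.]
0.009 -0.02 [318.2 267. ] crop [295. 441.]
0.009 0 [318.2 250.5] crop [295. 391.]
0.009 0.008 [318.2 244.8] crop [295. 375.]
```

The wrist image disagrees with the stated fingertip position. The edges at rows 234–268 put the visible tips about 18 mm behind the TCP instead of 8 mm ahead. That would explain the missing contact force. I'll check this in the side view before going on.

Run:
```python
from h import *
from workcell import robot
s=st(robot);c=robot.capture("top");d=robot.capture("side")
A=Ro.from_euler('xyz',s["tcp_rot"],degrees=True)
o=[]
for n,k,(x,y,w,h) in(("side",d,(240,110,90,90)),("top",c,(270,90,120,110))):
    im=k["img"].copy();f=6;v=cv2.resize(im[y:y+h,x:x+w],None,fx=f,fy=f,interpolation=cv2.INTER_CUBIC)
    for yy,col in((.008,(0,255,0)),(-.018,(255,0,255))):
        P=s["tcp_pos"]+A.apply([[a,yy,b] for a in(-.009,.009) for b in(-.0175,.0175)])
        for u in proj(k,P): cv2.circle(v,tuple(int(q) for q in (u-[x,y]+.5)*f),4,col,-1)
    cv2.imwrite(f"pics/{n}6.png",v)
```

```text
t 5.3 loc [ 0.004  -0.     -0.0028] tcp [ 0.6383 -0.0292  0.153 ] Fbed [ 0.5 -0.4 -0.4] w 0.0006 q [9.0, 41.0, -18.0, 105.0, 29.0, 25.0, -115.0]
```

View pics/side6.png

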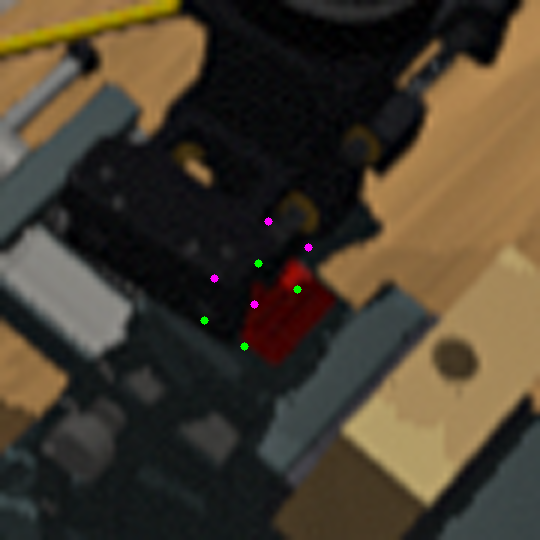

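View pics/top6.png

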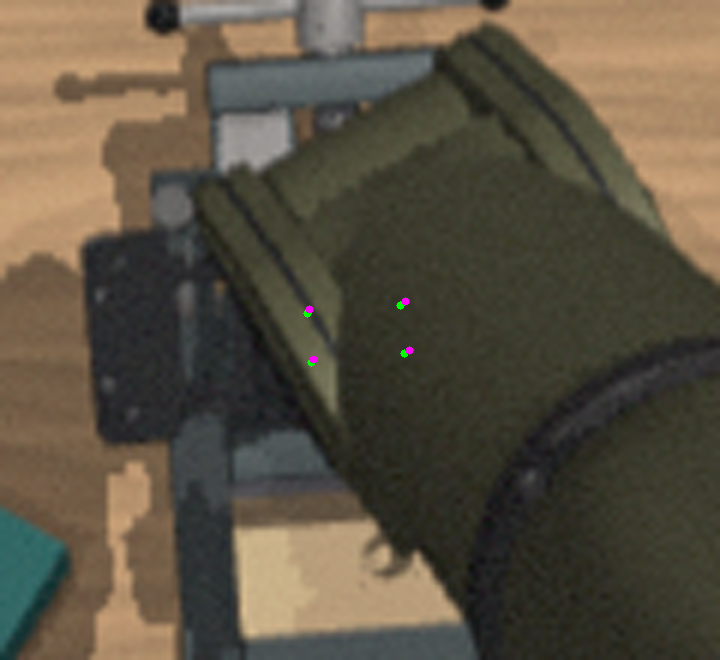

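In the side crop, the green points (tip at +8 mm) fall on the bare red pad at (297,290). So the real tips are further back, near the magenta points, about 18 mm behind the TCP. I'll use that offset and confirm it by contact force.

```bash
cat >> h.py <<'E'
TIP=-.018
def tipbed(x,y,z,R): return bed(x,y,z)-TIP*R[:,1]
def tiploc(s): return loc(s['tcp_pos']+TIP*Ro.from_euler('xyz',s["tcp_rot"],degrees=True).as_matrix()[:,1])
E
python3 - <<'E'
from h import *
from workcell import robot
s=st(robot);R=RPt(12);print(tiploc(s));delta(s,tipbed(.002,0,.004,R),R);delta(s,tipbed(.002,0,-.004,R),R)
E
```

```text
t 5.4 loc [ 0.0041 -0.     -0.0027] tcp [ 0.6383 -0.0292  0.1531] Fbed [ 0.9  0.5 -0.2] w 0.0004 q [9.0, 41.0, -18.0, 105.0, 29.0, 25.0, -115.0]
[7.80073706e-03 1.78051591e-05 1.49304757e-02]
d [ 0.0034  0.0119 -0.    ] a [-0.0013  0.001  -0.0009] deg 0.1 dist 0.012
d [ 0.0018  0.0197 -0.    ] a [-0.0013  0.001  -0.0009] deg 0.1 dist 0.02
```

Call:
play_rows:
  targets:
    - {"dx":0.004,"dy":0.003,"dz":0,"ax":0,"ay":0,"az":0,"hand":255}
    - {"dx":0.004,"dy":0.008,"dz":0,"ax":0,"ay":0,"az":0,"hand":255}
    - {"dx":0.0035,"dy":0.012,"dz":0,"ax":0,"ay":0,"az":0,"hand":255}
    - {"dx":0.0035,"dy":0.012,"dz":0,"ax":0,"ay":0,"az":0,"hand":255}
    - {"dx":0.003,"dy":0.015,"dz":0,"ax":0,"ay":0,"az":0,"hand":255}
    - {"dx":0.003,"dy":0.015,"dz":0,"ax":0,"ay":0,"az":0,"hand":255}

```text
t: 6.0
tcp_pos: [0.6388, -0.0292, 0.1377]
tcp_rot: [-89.9, 13.0, -176.1]
wrist_force: [-1.9, -0.2, 3.9]
grip_width: 0.0007
```

Run:
```python
from h import *
from workcell import robot
s=st(robot);R=RPt(12);print(tiploc(s));delta(s,tipbed(.002,0,-.0055,R),R)
```

```text
t 6.0 loc [-0.002  -0.0001 -0.0168] tcp [ 0.6388 -0.0292  0.1377] Fbed [-0.  -0.   4.3] w 0.0007 q [9.0, 43.0, -17.0, 105.0, 30.0, 23.0, -115.0]
[ 1.70766574e-03 -2.51572368e-05  8.12749818e-04]
d [-0.0016  0.0061 -0.0001] a [-0.0014  0.0009 -0.0006] deg 0.1 dist 0.006
```

Contact came at 4.3 N, the tab's own preload, so the tip offset of −18 mm is confirmed. Pressing now.

Call:
play_rows:
  targets:
    - {"dx":-0.0005,"dy":0.003,"dz":0,"ax":0,"ay":0,"az":0,"hand":255}
    - {"dx":-0.001,"dy":0.006,"dz":0,"ax":0,"ay":0,"az":0,"hand":255}
    - {"dx":-0.0015,"dy":0.0085,"dz":0,"ax":0,"ay":0,"az":0,"hand":255}
    - {"dx":-0.0015,"dy":0.0085,"dz":0,"ax":0,"ay":0,"az":0,"hand":255}
    - {"dx":-0.0015,"dy":0.0085,"dz":0,"ax":0,"ay":0,"az":0,"hand":255}

```text
t: 6.5
tcp_pos: [0.6423, -0.029, 0.1302]
tcp_rot: [-89.9, 13.1, -176.1]
wrist_force: [-3.5, -0.8, 5.5]
grip_width: 0.0007
```

Run:
```python
from h import *
from workcell import robot
s=st(robot);R=RPt(12);print(tiploc(s));z=tiploc(s)[2];delta(s,tipbed(.0,0,z,R),R);delta(s,tipbed(.07,0,z,R),R)
```

```text
t 6.5 loc [-0.002  -0.0001 -0.0251] tcp [ 0.6423 -0.029   0.1302] Fbed [-0.8 -0.6  6.5] w 0.0007 q [8.0, 44.0, -16.0, 105.0, 30.0, 22.0, -116.0]
[ 1.72658830e-03 -6.21899171e-05 -7.44981301e-03]
d [ 0.0017  0.0004 -0.0001] a [-0.0015  0.0009 -0.0013] deg 0.1 dist 0.002
d [-0.0668 -0.0141 -0.    ] a [-0.0015  0.0009 -0.0013] deg 0.1 dist 0.068
```

Call:
play_rows:
  targets:
    - {"dx":0,"dy":0.0015,"dz":0,"ax":0,"ay":0,"az":0,"hand":255}
    - {"dx":-0.004,"dy":0.001,"dz":0,"ax":0,"ay":0,"az":0,"hand":255}
    - {"dx":-0.008,"dy":0.0,"dz":0,"ax":0,"ay":0,"az":0,"hand":255}
    - {"dx":-0.012,"dy":-0.001,"dz":0,"ax":0,"ay":0,"az":0,"hand":255}
    - {"dx":-0.016,"dy":-0.002,"dz":0,"ax":0,"ay":0,"az":0,"hand":255}
    - {"dx":-0.02,"dy":-0.003,"dz":0,"ax":0,"ay":0,"az":0,"hand":255}

```text
t: 7.1
tcp_pos: [0.6572, -0.0283, 0.1367]
tcp_rot: [-89.8, 12.6, -176.1]
wrist_force: [-12.0, 0.8, 11.2]
grip_width: 0.0006
```

Run:
```python
from h import *
from workcell import robot
s=st(robot);R=RPt(12);print(tiploc(s));delta(s,tipbed(.04,0,-.0085,R),R)
w=robot.capture("wrist");cv2.imwrite("pics/w7.png",cv2.resize(w["img"][60:300,200:440],None,fx=2.4,fy=2.4,interpolation=cv2.INTER_CUBIC))
```

```text
t 7.1 loc [ 0.0143 -0.0004 -0.0255] tcp [ 0.6572 -0.0283  0.1367] Fbed [-6.1  1.6 15.2] w 0.0006 q [9.0, 44.0, -18.0, 102.0, 29.0, 26.0, -114.0]
[ 0.0181845  -0.0003059  -0.00792465]
d [-0.0215 -0.0041 -0.0003] a [-0.0028  0.001   0.0063] deg 0.4 dist 0.022
```

View pics/w7.png

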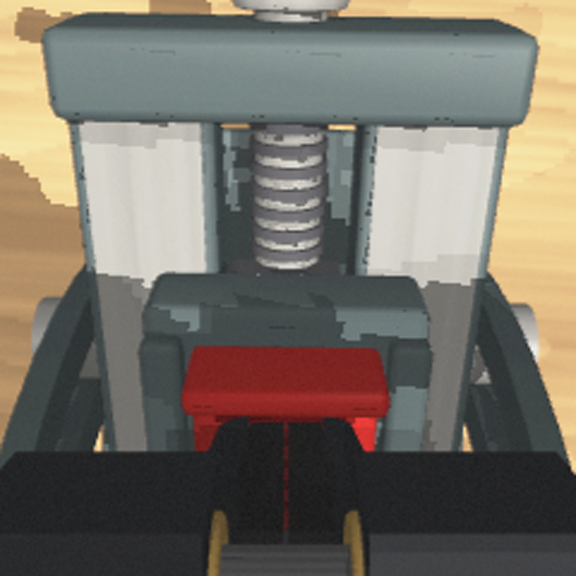

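The tab is fully down (15 N) and the lip at (287,390) in the crop rests against the fingers with 6 N of push, so the jaw is moving. I keep pushing.

Call:
play_rows:
  targets:
    - {"dx":-0.004,"dy":-0.0015,"dz":0,"ax":0,"ay":0,"az":0,"hand":255}
    - {"dx":-0.008,"dy":-0.0025,"dz":0,"ax":0,"ay":0,"az":0,"hand":255}
    - {"dx":-0.013,"dy":-0.0035,"dz":0,"ax":0,"ay":0,"az":0,"hand":255}
    - {"dx":-0.018,"dy":-0.0045,"dz":0,"ax":0,"ay":0,"az":0,"hand":255}
    - {"dx":-0.023,"dy":-0.0055,"dz":0,"ax":0,"ay":0,"az":0,"hand":255}
    - {"dx":-0.028,"dy":-0.0065,"dz":0,"ax":0,"ay":0,"az":0,"hand":255}

```text
t: 7.75
tcp_pos: [0.6832, -0.0269, 0.149]
tcp_rot: [-89.8, 12.6, -176.2]
wrist_force: [-9.8, -1.3, 8.6]
grip_width: 0.0008
```

Run:
```python
from h import *
from workcell import robot
s=st(robot);R=RPt(12);print(tiploc(s));delta(s,tipbed(.07,0,-.0085,R),R)
```

```text
t 7.75 loc [ 0.043  -0.0007 -0.0254] tcp [ 0.6832 -0.0269  0.149 ] Fbed [-5.4 -0.6 12. ] w 0.0008 q [10.0, 45.0, -20.0, 97.0, 28.0, 30.0, -112.0]
[ 0.04690784 -0.00061989 -0.007786  ]
d [-0.0228 -0.0043 -0.0006] a [-0.0031  0.0007  0.0066] deg 0.4 dist 0.023
```

Call:
play_rows:
  targets:
    - {"dx":-0.005,"dy":-0.001,"dz":0,"ax":0,"ay":0,"az":0,"hand":255}
    - {"dx":-0.01,"dy":-0.002,"dz":0,"ax":0,"ay":0,"az":0,"hand":255}
    - {"dx":-0.015,"dy":-0.003,"dz":0,"ax":0,"ay":0,"az":0,"hand":255}
    - {"dx":-0.019,"dy":-0.004,"dz":0,"ax":0,"ay":0,"az":0,"hand":255}
    - {"dx":-0.022,"dy":-0.0045,"dz":0,"ax":0,"ay":0,"az":0,"hand":255}
    - {"dx":-0.022,"dy":-0.0045,"dz":0,"ax":0,"ay":0,"az":0,"hand":255}

```text
t: 8.35
tcp_pos: [0.7027, -0.0258, 0.158]
tcp_rot: [-89.8, 12.5, -176.2]
wrist_force: [-12.6, -1.5, 8.6]
grip_width: 0.0003
```

Run:
```python
from h import *
from workcell import robot
s=st(robot);R=RPt(12);print(tiploc(s))
```

```text
t 8.35 loc [ 0.0646 -0.0009 -0.0254] tcp [ 0.7027 -0.0258  0.158 ] Fbed [-7.9 -0.7 13.1] w 0.0003 q [10.0, 46.0, -21.0, 92.0, 27.0, 34.0, -111.0]
[ 0.06849936 -0.00087461 -0.00787331]
```

Call:
play_rows:
  targets:
    - {"dx":-0.002,"dy":-0.0005,"dz":0,"ax":0,"ay":0,"az":0,"hand":255}
    - {"dx":-0.004,"dy":-0.001,"dz":0,"ax":0,"ay":0,"az":0,"hand":255}
    - {"dx":-0.004,"dy":-0.001,"dz":0,"ax":0,"ay":0,"az":0,"hand":255}

```text
t: 8.65
tcp_pos: [0.7044, -0.0257, 0.1588]
tcp_rot: [-89.8, 12.3, -176.2]
wrist_force: [-15.2, -1.1, 9.2]
grip_width: 0.0002
```

Run:
```python
from h import *
from workcell import robot
s=st(robot);print(tiploc(s))
w=robot.capture("wrist");cv2.imwrite("pics/w8.png",cv2.resize(w["img"][60:300,200:440],None,fx=2.4,fy=2.4,interpolation=cv2.INTER_CUBIC))
```

```text
t 8.65 loc [ 0.0664 -0.0009 -0.0254] tcp [ 0.7044 -0.0257  0.1588] Fbed [-9.9 -0.1 14.8] w 0.0002 q [10.0, 46.0, -21.0, 92.0, 27.0, 35.0, -111.0]
[ 0.07038827 -0.00087689 -0.00788975]
```

View pics/w8.png

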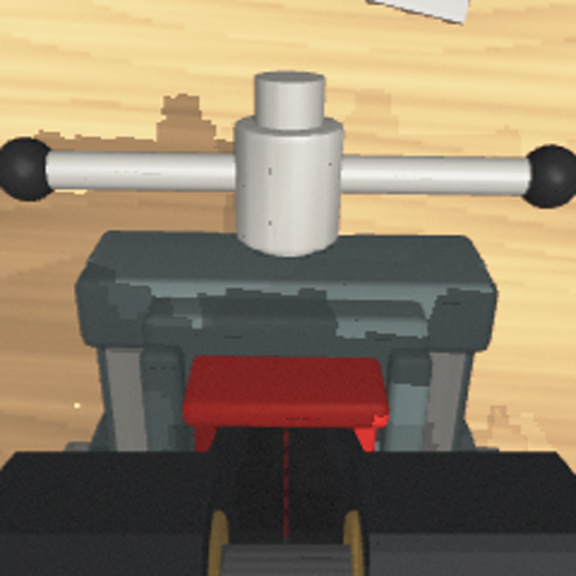

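Call:
play_rows:
  targets:
    - {"dx":-0.002,"dy":-0.0005,"dz":0,"ax":0,"ay":0,"az":0,"hand":255}
    - {"dx":-0.004,"dy":-0.001,"dz":0,"ax":0,"ay":0,"az":0,"hand":255}
    - {"dx":-0.004,"dy":-0.001,"dz":0,"ax":0,"ay":0,"az":0,"hand":255}

```text
t: 9.0
tcp_pos: [0.7077, -0.0255, 0.1603]
tcp_rot: [-89.8, 12.2, -176.2]
wrist_force: [-15.4, -1.1, 8.1]
grip_width: 0.0004
```

Run:
```python
from h import *
from workcell import robot
s=st(robot);print(tiploc(s))
```

```text
t 9.0 loc [ 0.0701 -0.0009 -0.0255] tcp [ 0.7077 -0.0255  0.1603] Fbed [-10.6  -0.1  13.9] w 0.0004 q [10.0, 46.0, -21.0, 91.0, 27.0, 35.0, -110.0]
[ 0.07411967 -0.0008457  -0.0079505 ]
```

Call:
play_rows:
  targets:
    - {"dx":-0.002,"dy":-0.0005,"dz":0,"ax":0,"ay":0,"az":0,"hand":255}
    - {"dx":-0.005,"dy":-0.001,"dz":0,"ax":0,"ay":0,"az":0,"hand":255}
    - {"dx":-0.005,"dy":-0.001,"dz":0,"ax":0,"ay":0,"az":0,"hand":255}

```text
t: 9.3
tcp_pos: [0.7079, -0.0255, 0.1603]
tcp_rot: [-89.7, 11.7, -176.2]
wrist_force: [-21.9, -0.8, 8.4]
grip_width: 0.0003
```

Run:
```python
from h import *
from workcell import robot
s=st(robot);print(tiploc(s))
```

```text
t 9.3 loc [ 0.0703 -0.0009 -0.0256] tcp [ 0.7079 -0.0255  0.1603] Fbed [-16.3   0.7  16.9] w 0.0003 q [10.0, 46.0, -21.0, 90.0, 26.0, 36.0, -110.0]
[ 0.0744281  -0.00086688 -0.0081118 ]
```

At the stop: the push rose to 16 N with no more travel. Now I lift square to the bed while still holding the lip, so the tab comes up.

Call:
play_rows:
  targets:
    - {"dx":0.0005,"dy":-0.003,"dz":0,"ax":0,"ay":0,"az":0,"hand":255}
    - {"dx":0.001,"dy":-0.006,"dz":0,"ax":0,"ay":0,"az":0,"hand":255}
    - {"dx":0.0018,"dy":-0.009,"dz":0,"ax":0,"ay":0,"az":0,"hand":255}
    - {"dx":0.0025,"dy":-0.012,"dz":0,"ax":0,"ay":0,"az":0,"hand":255}
    - {"dx":0.003,"dy":-0.0145,"dz":0,"ax":0,"ay":0,"az":0,"hand":255}
    - {"dx":0.003,"dy":-0.0145,"dz":0,"ax":0,"ay":0,"az":0,"hand":255}

```text
t: 9.9
tcp_pos: [0.7029, -0.0257, 0.1717]
tcp_rot: [-89.8, 11.7, -176.2]
wrist_force: [-12.4, -0.6, -7.8]
grip_width: 0.0006
```

Run:
```python
from h import *
from workcell import robot
s=st(robot);print(tiploc(s))
w=robot.capture("wrist");cv2.imwrite("pics/w9.png",cv2.resize(w["img"][60:300,200:440],None,fx=2.4,fy=2.4,interpolation=cv2.INTER_CUBIC))
```

```text
t 9.9 loc [ 0.0706 -0.0008 -0.0132] tcp [ 0.7029 -0.0257  0.1717] Fbed [-14.6   0.2  -1.8] w 0.0006 q [10.0, 45.0, -22.0, 91.0, 26.0, 37.0, -110.0]
[ 0.07470117 -0.00073507  0.00431575]
```

View pics/w9.png

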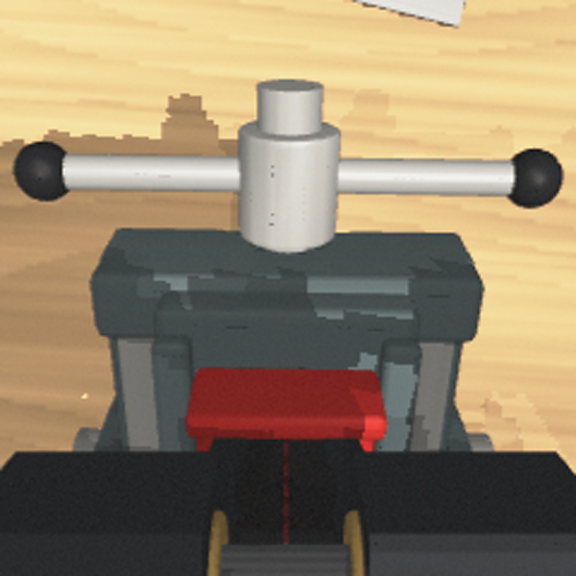

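Call:
play_rows:
  targets:
    - {"dx":0.003,"dy":0,"dz":0,"ax":0,"ay":0,"az":0,"hand":255}
    - {"dx":0.006,"dy":0,"dz":0,"ax":0,"ay":0,"az":0,"hand":255}
    - {"dx":0.01,"dy":0,"dz":0,"ax":0,"ay":0,"az":0,"hand":255}
    - {"dx":0.014,"dy":0,"dz":0,"ax":0,"ay":0,"az":0,"hand":255}
    - {"dx":0.014,"dy":-0.005,"dz":0,"ax":0,"ay":0,"az":0,"hand":255}
    - {"dx":0.014,"dy":-0.03,"dz":0,"ax":0,"ay":0,"az":0,"hand":255}
    - {"dx":0.014,"dy":-0.07,"dz":0,"ax":0,"ay":0,"az":0,"hand":255}
    - {"dx":0.014,"dy":-0.07,"dz":0,"ax":0,"ay":0,"az":0,"hand":0}

```text
t: 10.75
tcp_pos: [0.6877, -0.0251, 0.2512]
tcp_rot: [-89.9, 13.8, -176.2]
wrist_force: [0.6, 0.8, 0.6]
grip_width: 0.0063
```

Run:
```python
from h import *
from workcell import robot
s=st(robot);print(tiploc(s))
w=robot.capture("wrist");cv2.imwrite("pics/w10.png",w["img"]);pickle.dump(wristcam(w,s),open("w10.pkl","wb"))
c=robot.capture("side");cv2.imwrite("pics/s10.png",cv2.resize(c["img"][80:250,200:380],None,fx=3.5,fy=3.5,interpolation=cv2.INTER_CUBIC));pickle.dump(c,open("s10.pkl","wb"))
```

```text
t 10.75 loc [0.0905 0.0008 0.0653] tcp [ 0.6877 -0.0251  0.2512] Fbed [0.9 0.8 0.3] w 0.0063 q [12.0, 38.0, -25.0, 91.0, 24.0, 41.0, -108.0]
[0.09393928 0.00081051 0.08295109]
```

View pics/w10.png

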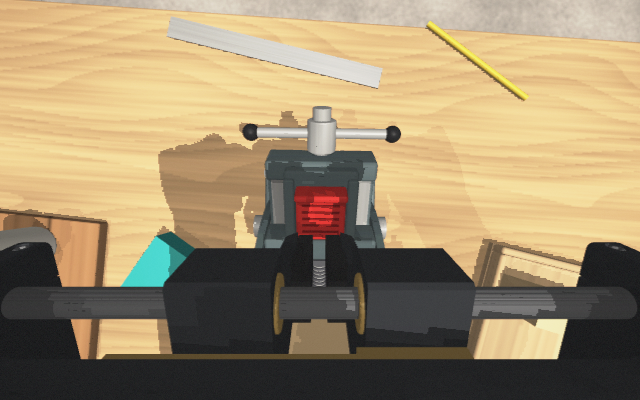

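View pics/s10.png

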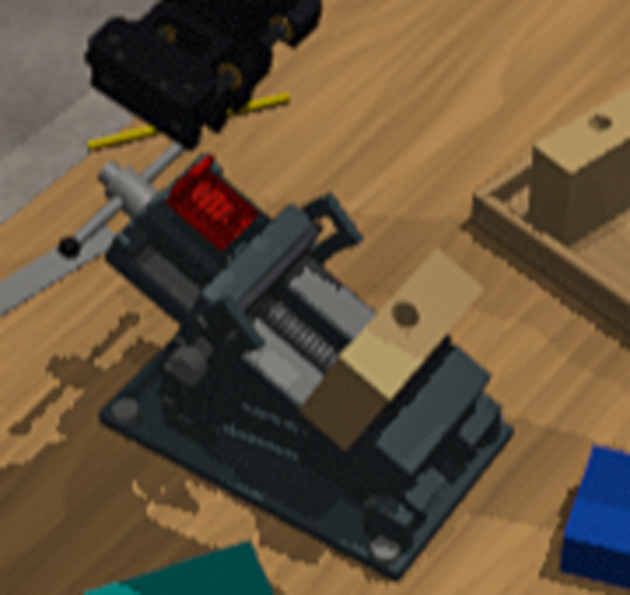

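Both views show the jaw right back against the end bracket. The red tab is up again at about (212,205) in the side crop, and the block is free against the fixed jaw at (400,320). I check how far the jaw stands open and plan the grasp.

```bash
cat >> h.py <<'E'
RG=np.c_[-YB,-ZB,XB]
E
python3 - <<'E'
from h import *
from workcell import robot
S=pickle.load(open("s10.pkl","rb"));W=pickle.load(open("w10.pkl","rb"))
lip0=np.array([[.6517,-.0098,.1707],[.6532,-.0491,.1747]])
for d in(.054,.06,.066): print(d,((proj(S,lip0+d*XB)-[200,80])*3.5).round(0).tolist(),proj(W,lip0+d*XB).round(1).tolist())
s=st(robot);print(loc(np.array([.5471,-.0390,.1594])));print(np.linalg.det(RG))
delta(s,tipbed(-.076,-.005,.095,RG),RG)
E
```

```text
0.054 [[183.0, 207.0], [221.0, 167.0]] [[295.3, 206.8], [346.7, 208.6]]
0.06 [[175.0, 200.0], [214.0, 160.0]] [[295.0, 199.9], [347.0, 201.6]]
0.066 [[168.0, 194.0], [206.0, 154.0]] [[294.8, 192.8], [347.4, 194.4]]
t 10.85 loc [0.0859 0.0002 0.0618] tcp [ 0.6851 -0.0259  0.2461] Fbed [ 0.1  0.4 -0.6] w 0.0145 q [12.0, 38.0, -24.0, 92.0, 24.0, 41.0, -108.0]
[-0.07633679 -0.00375305  0.04177535]
0.9999999999999998
d [0.1617 0.0178 0.0051] a [ 0.1584 -1.564   0.1606] deg 90.5 dist 0.163
```

Call:
play_rows:
  targets:
    - {"dx":0.02,"dy":0,"dz":0,"ax":0.015,"ay":-0.148,"az":0.015,"hand":0}
    - {"dx":0.04,"dy":0,"dz":0,"ax":0.03,"ay":-0.295,"az":0.03,"hand":0}
    - {"dx":0.06,"dy":0,"dz":0,"ax":0.045,"ay":-0.443,"az":0.045,"hand":0}
    - {"dx":0.085,"dy":0,"dz":0,"ax":0.06,"ay":-0.59,"az":0.06,"hand":0}
    - {"dx":0.11,"dy":0.005,"dz":0.005,"ax":0.075,"ay":-0.738,"az":0.075,"hand":0}
    - {"dx":0.135,"dy":0.01,"dz":0.005,"ax":0.09,"ay":-0.885,"az":0.09,"hand":0}
    - {"dx":0.162,"dy":0.018,"dz":0.005,"ax":0.105,"ay":-1.033,"az":0.105,"hand":0}
    - {"dx":0.162,"dy":0.018,"dz":0.005,"ax":0.12,"ay":-1.18,"az":0.12,"hand":0}

```text
t: 11.65
tcp_pos: [0.5402, -0.0456, 0.193]
tcp_rot: [-70.2, 8.4, -116.7]
wrist_force: [-0.7, -0.2, -0.3]
grip_width: 0.0783
```

Run:
```python
from h import *
from workcell import robot
s=st(robot);print(tiploc(s))
delta(s,tipbed(-.076,-.005,.095,RG),RG)
```

```text
t 11.65 loc [-0.0688 -0.0099  0.0753] tcp [ 0.5402 -0.0456  0.193 ] Fbed [-0.8 -0.1  0.1] w 0.0783 q [6.0, 31.0, -12.0, 127.0, 82.0, 9.0, -111.0]
[-0.06757247 -0.00889517  0.09322572]
d [-0.0003 -0.0015 -0.0088] a [ 0.0494 -0.5451  0.0708] deg 31.6 dist 0.009
```

Call:
play_rows:
  targets:
    - {"dx":0,"dy":-0.001,"dz":-0.004,"ax":0.013,"ay":-0.14,"az":0.018,"hand":0}
    - {"dx":0,"dy":-0.001,"dz":-0.009,"ax":0.025,"ay":-0.28,"az":0.036,"hand":0}
    - {"dx":0,"dy":-0.001,"dz":-0.009,"ax":0.038,"ay":-0.42,"az":0.054,"hand":0}
    - {"dx":0,"dy":-0.001,"dz":-0.009,"ax":0.049,"ay":-0.545,"az":0.07,"hand":0}
    - {"dx":0,"dy":-0.001,"dz":-0.009,"ax":0.049,"ay":-0.545,"az":0.07,"hand":0}
    - {"dx":0,"dy":-0.001,"dz":-0.009,"ax":0.049,"ay":-0.545,"az":0.07,"hand":0}

```text
t: 12.25
tcp_pos: [0.5343, -0.0408, 0.1917]
tcp_rot: [-64.9, 0.2, -86.6]
wrist_force: [0.3, -0.9, 0.0]
grip_width: 0.0881
```

Run:
```python
from h import *
from workcell import robot
s=st(robot);print(tiploc(s))
delta(s,tipbed(-.076,-.005,.095,RG),RG)
w=robot.capture("wrist");cv2.imwrite("pics/w11.png",w["img"]);pickle.dump(wristcam(w,s),open("w11.pkl","wb"))
c=robot.capture("side");cv2.imwrite("pics/s11.png",cv2.resize(c["img"][60:250,200:400],None,fx=3,fy=3,interpolation=cv2.INTER_CUBIC))
```

```text
t 12.25 loc [-0.0744 -0.0047  0.0765] tcp [ 0.5343 -0.0408  0.1917] Fbed [ 0.2 -0.9 -0.1] w 0.0881 q [16.0, 32.0, -23.0, 131.0, 120.0, 12.0, -116.0]
[-0.07442913 -0.00474205  0.09448313]
d [ 0.0003 -0.0005 -0.0016] a [-0.0014 -0.0071 -0.0005] deg 0.4 dist 0.002
```

View pics/w11.png

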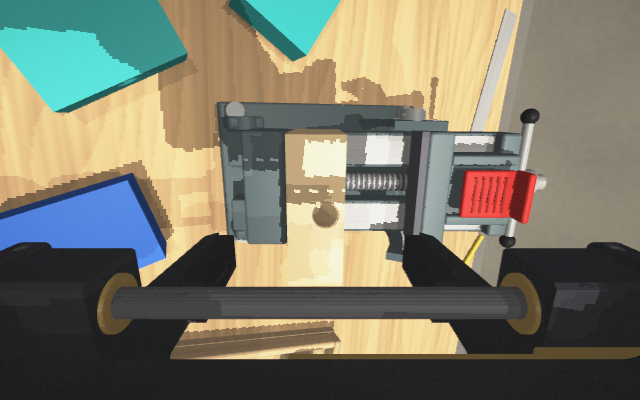

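View pics/s11.png

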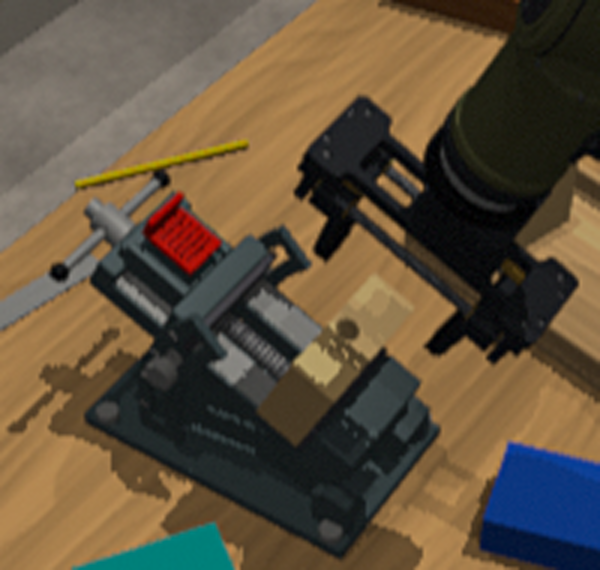

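The wrist view shows the block's top at u=285–345, centred under the fingers to within about 2 mm. The hole is at (325,215), and the fingers are square to the bed in the side view. Going down.

Call:
play_rows:
  targets:
    - {"dx":0,"dy":0.015,"dz":-0.002,"ax":0,"ay":-0.007,"az":0,"hand":0}
    - {"dx":0,"dy":0.03,"dz":-0.002,"ax":0,"ay":-0.007,"az":0,"hand":0}
    - {"dx":0,"dy":0.045,"dz":-0.002,"ax":0,"ay":-0.007,"az":0,"hand":0}
    - {"dx":0,"dy":0.05,"dz":-0.002,"ax":0,"ay":-0.007,"az":0,"hand":0}
    - {"dx":0,"dy":0.05,"dz":-0.002,"ax":0,"ay":-0.007,"az":0,"hand":0}

```text
t: 12.85
tcp_pos: [0.5537, -0.0391, 0.1454]
tcp_rot: [-64.9, -0.0, -86.0]
wrist_force: [-0.5, -0.6, -0.3]
grip_width: 0.0881
```

Run:
```python
from h import *
from workcell import robot
s=st(robot);print(tiploc(s))
delta(s,tipbed(-.076,-.005,.010,RG),RG)
w=robot.capture("wrist");cv2.imwrite("pics/w12.png",w["img"])
c=robot.capture("side");cv2.imwrite("pics/s12.png",cv2.resize(c["img"][60:250,200:400],None,fx=3,fy=3,interpolation=cv2.INTER_CUBIC))
```

```text
t 12.85 loc [-0.0763 -0.0043  0.0263] tcp [ 0.5537 -0.0391  0.1454] Fbed [-0.7 -0.6 -0. ] w 0.0881 q [19.0, 39.0, -29.0, 131.0, 125.0, 21.0, -120.0]
[-0.07633304 -0.00429623  0.04430353]
d [0.0007 0.0343 0.0003] a [-0.0013  0.0031 -0.0008] deg 0.2 dist 0.034
```

View pics/w12.png

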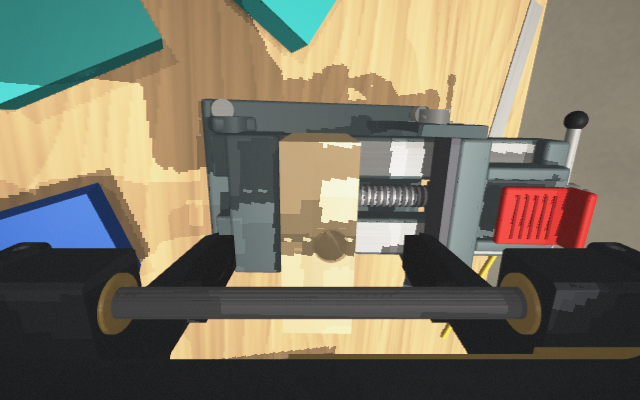

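View pics/s12.png

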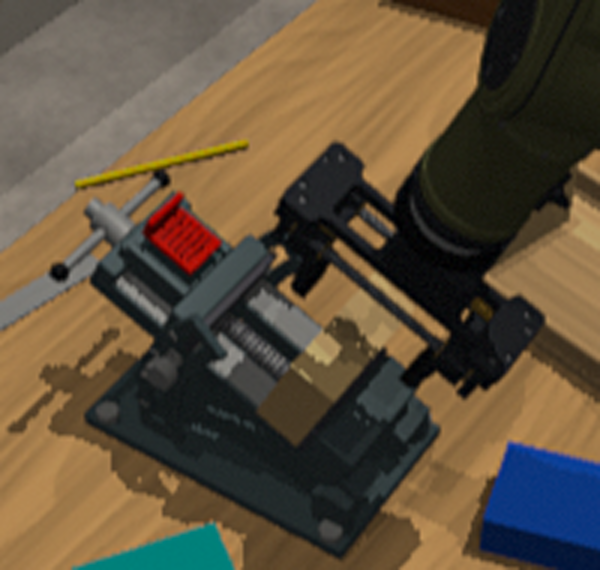

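The fingers straddle the block: u=280–360 at its top face, with the fingertips at 235 and 405. The bed and jaws are clear of them.

Call:
play_rows:
  targets:
    - {"dx":0,"dy":0.01,"dz":0,"ax":0,"ay":0,"az":0,"hand":0}
    - {"dx":0,"dy":0.02,"dz":0,"ax":0,"ay":0,"az":0,"hand":0}
    - {"dx":0,"dy":0.029,"dz":0,"ax":0,"ay":0,"az":0,"hand":0}
    - {"dx":0,"dy":0.033,"dz":0,"ax":0,"ay":0,"az":0,"hand":0}
    - {"dx":0,"dy":0.033,"dz":0,"ax":0,"ay":0,"az":0,"hand":0}

```text
t: 13.45
tcp_pos: [0.5676, -0.0385, 0.1152]
tcp_rot: [-64.9, -0.0, -86.0]
wrist_force: [-0.7, -0.6, -0.6]
grip_width: 0.088
```

Run:
```python
from h import *
from workcell import robot
s=st(robot);print(tiploc(s))
delta(s,tipbed(-.076,-.005,.010,RG),RG)
w=robot.capture("wrist");cv2.imwrite("pics/w13.png",w["img"])
c=robot.capture("side");cv2.imwrite("pics/s13.png",cv2.resize(c["img"][60:250,200:400],None,fx=3,fy=3,interpolation=cv2.INTER_CUBIC))
```

```text
t 13.45 loc [-0.0765 -0.0046 -0.007 ] tcp [ 0.5676 -0.0385  0.1152] Fbed [-1.  -0.5 -0.3] w 0.088 q [20.0, 44.0, -31.0, 129.0, 128.0, 24.0, -121.0]
[-0.07649557 -0.00460912  0.01104305]
d [0.0004 0.001  0.0005] a [-0.0013  0.0034 -0.0008] deg 0.2 dist 0.001
```

View pics/w13.png

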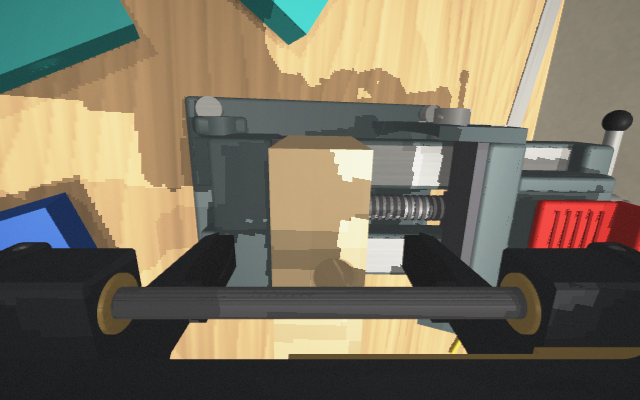

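View pics/s13.png

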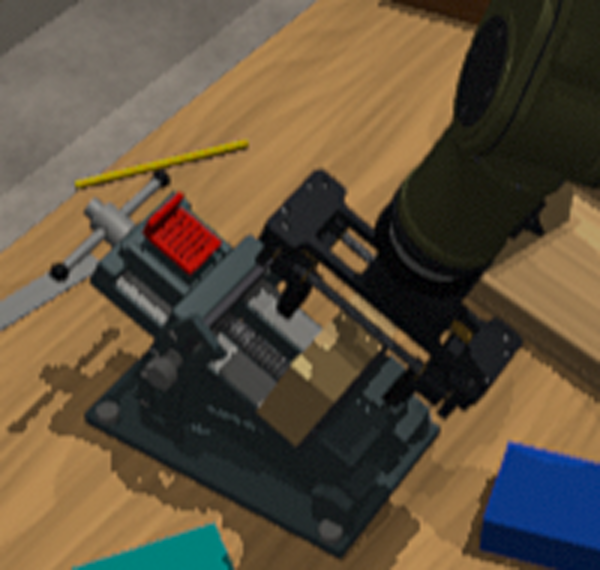

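Call:
play_rows:
  targets:
    - {"dx":0,"dy":0,"dz":0,"ax":0,"ay":0,"az":0,"hand":150}
    - {"dx":0,"dy":0,"dz":0,"ax":0,"ay":0,"az":0,"hand":255}
    - {"dx":0,"dy":0,"dz":0,"ax":0,"ay":0,"az":0,"hand":255}
    - {"dx":0,"dy":0,"dz":0,"ax":0,"ay":0,"az":0,"hand":255}
    - {"dx":0,"dy":0,"dz":0,"ax":0,"ay":0,"az":0,"hand":255}
    - {"dx":0,"dy":0,"dz":0,"ax":0,"ay":0,"az":0,"hand":255}
    - {"dx":0,"dy":0,"dz":0,"ax":0,"ay":0,"az":0,"hand":255}
    - {"dx":0,"dy":0,"dz":0,"ax":0,"ay":0,"az":0,"hand":255}
  squeeze: 40

```text
t: 14.35
tcp_pos: [0.5675, -0.0386, 0.116]
tcp_rot: [-64.9, -0.1, -86.0]
wrist_force: [-0.3, 0.1, 1.1]
grip_width: 0.0398
```

Run:
```python
from h import *
from workcell import robot
s=st(robot);print(tiploc(s));delta(s,tipbed(-.076,-.005,.13,RG),RG)
```

```text
t 14.35 loc [-0.0762 -0.0047 -0.0061] tcp [ 0.5675 -0.0386  0.116 ] Fbed [0.2 0.1 1.1] w 0.0398 q [20.0, 44.0, -31.0, 129.0, 128.0, 24.0, -121.0]
[-0.07623074 -0.00467417  0.01186948]
d [ 0.0003 -0.1181  0.0004] a [-0.0021  0.0037 -0.0003] deg 0.2 dist 0.118
```

Gripped at 39.8 mm. I draw it straight out along the bed normal.

Call:
play_rows:
  targets:
    - {"dx":0,"dy":-0.006,"dz":0,"ax":0,"ay":0,"az":0,"hand":255}
    - {"dx":0,"dy":-0.015,"dz":0,"ax":0,"ay":0,"az":0,"hand":255}
    - {"dx":0,"dy":-0.03,"dz":0,"ax":0,"ay":0,"az":0,"hand":255}
    - {"dx":0,"dy":-0.045,"dz":0,"ax":0,"ay":0,"az":0,"hand":255}
    - {"dx":0,"dy":-0.06,"dz":0,"ax":0,"ay":0,"az":0,"hand":255}
    - {"dx":0,"dy":-0.075,"dz":0,"ax":0,"ay":0,"az":0,"hand":255}
    - {"dx":0,"dy":-0.085,"dz":0,"ax":0,"ay":0,"az":0,"hand":255}
    - {"dx":0,"dy":-0.085,"dz":0,"ax":0,"ay":0,"az":0,"hand":255}

```text
t: 15.15
tcp_pos: [0.5309, -0.0409, 0.1945]
tcp_rot: [-64.8, -0.1, -86.0]
wrist_force: [0.1, -0.2, -2.5]
grip_width: 0.0396
```

Run:
```python
from h import *
from workcell import robot
s=st(robot);print(tiploc(s))
w=robot.capture("wrist");cv2.imwrite("pics/w14.png",w["img"])
c=robot.capture("side");cv2.imwrite("pics/s14.png",c["img"])
c=robot.capture("top");cv2.imwrite("pics/t14.png",c["img"]);pickle.dump(c,open("t14.pkl","wb"))
```

```text
t 15.15 loc [-0.0762 -0.0046  0.0805] tcp [ 0.5309 -0.0409  0.1945] Fbed [-1.  -0.3 -2.4] w 0.0396 q [16.0, 31.0, -24.0, 132.0, 120.0, 13.0, -116.0]
[-0.07630087 -0.00457314  0.09847744]
```

View pics/s14.png

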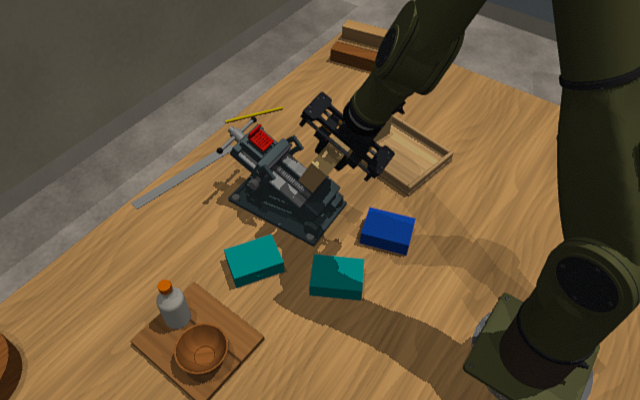

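View pics/w14.png

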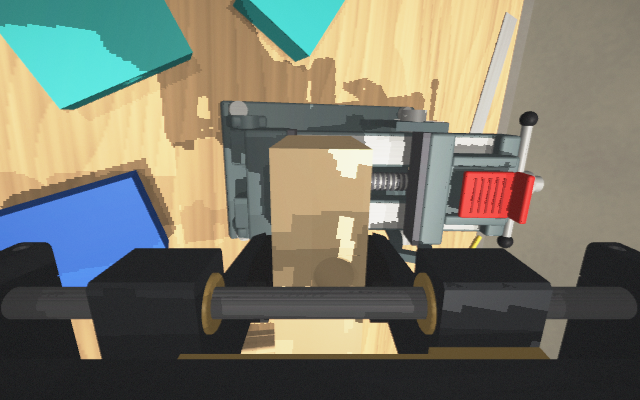

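View pics/t14.png

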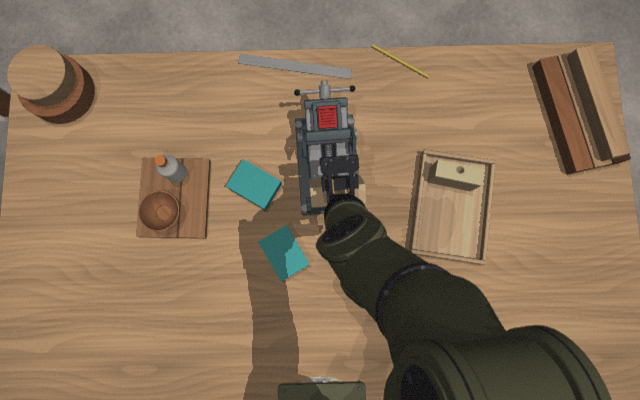

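The block is held, with its far end at v≈148 in the wrist view, so it sits centred in the fingers. It is clear of the vise. The tray and the finished block in the top view at (452,205) and (459,172) are untouched. I plan the carry.

```bash
cat >> h.py <<'E'
TY=np.radians(-10.5);UX=np.array([np.cos(TY),np.sin(TY),0]);RT=down(UX);TRAY=np.array([.5107,-.3329,.010])
PL=TRAY-.055*UX
E
python3 - <<'E'
from h import *
from workcell import robot
s=st(robot);print(RT.round(2).tolist(),PL)
delta(s,[.50,-.15,.25],RT);delta(s,[PL[0],PL[1],.17],RT)
E
```

```text
t 15.3 loc [-0.0765 -0.0046  0.0788] tcp [ 0.5314 -0.0409  0.1929] Fbed [-1.4  0.6 -2.1] w 0.0396 q [16.0, 31.0, -24.0, 132.0, 120.0, 13.0, -116.0]
[[-0.18, 0.0, 0.98], [-0.98, 0.0, -0.18], [-0.0, -1.0, 0.0]] [ 0.45662098 -0.32287705  0.01      ]
d [ 0.1067 -0.0681 -0.0111] a [-0.4363  0.2497 -0.0543] deg 29.0 dist 0.127
d [ 0.276  -0.019  -0.0954] a [-0.4363  0.2497 -0.0543] deg 29.0 dist 0.293
```

Call:
play_rows:
  targets:
    - {"dx":0,"dy":-0.03,"dz":0,"ax":0,"ay":0,"az":0,"hand":255}
    - {"dx":0.027,"dy":-0.05,"dz":-0.003,"ax":-0.07,"ay":0.04,"az":-0.009,"hand":255}
    - {"dx":0.053,"dy":-0.068,"dz":-0.006,"ax":-0.15,"ay":0.08,"az":-0.018,"hand":255}
    - {"dx":0.08,"dy":-0.068,"dz":-0.009,"ax":-0.22,"ay":0.12,"az":-0.027,"hand":255}
    - {"dx":0.107,"dy":-0.068,"dz":-0.011,"ax":-0.29,"ay":0.17,"az":-0.036,"hand":255}
    - {"dx":0.107,"dy":-0.068,"dz":-0.011,"ax":-0.36,"ay":0.21,"az":-0.045,"hand":255}
    - {"dx":0.107,"dy":-0.068,"dz":-0.011,"ax":-0.436,"ay":0.25,"az":-0.054,"hand":255}
    - {"dx":0.107,"dy":-0.068,"dz":-0.011,"ax":-0.436,"ay":0.25,"az":-0.054,"hand":255}

```text
t: 16.1
tcp_pos: [0.4963, -0.1519, 0.2498]
tcp_rot: [-85.0, -1.0, -98.7]
wrist_force: [2.2, -1.3, -3.3]
grip_width: 0.0396
```

Run:
```python
from h import *
from workcell import robot
s=st(robot);delta(s,[PL[0],PL[1],.17],RT)
```

```text
t 16.1 loc [-0.0909 -0.113   0.1483] tcp [ 0.4963 -0.1519  0.2498] Fbed [ 0.5 -1.4 -3.9] w 0.0396 q [39.0, 32.0, -44.0, 110.0, 33.0, 46.0, -31.0]
d [ 0.1737  0.0813 -0.0203] a [-0.0872  0.0314  0.0155] deg 5.4 dist 0.193
```

Call:
play_rows:
  targets:
    - {"dx":0.03,"dy":0,"dz":-0.004,"ax":0,"ay":0,"az":0,"hand":255}
    - {"dx":0.06,"dy":0.01,"dz":-0.008,"ax":0,"ay":0,"az":0,"hand":255}
    - {"dx":0.09,"dy":0.03,"dz":-0.012,"ax":0,"ay":0,"az":0,"hand":255}
    - {"dx":0.12,"dy":0.045,"dz":-0.015,"ax":0,"ay":0,"az":0,"hand":255}
    - {"dx":0.15,"dy":0.06,"dz":-0.018,"ax":0,"ay":0,"az":0,"hand":255}
    - {"dx":0.17,"dy":0.075,"dz":-0.02,"ax":0,"ay":0,"az":0,"hand":255}
    - {"dx":0.172,"dy":0.08,"dz":-0.02,"ax":0,"ay":0,"az":0,"hand":255}
    - {"dx":0.172,"dy":0.08,"dz":-0.02,"ax":0,"ay":0,"az":0,"hand":255}

```text
t: 16.9
tcp_pos: [0.4622, -0.3192, 0.1704]
tcp_rot: [-84.5, -0.9, -98.6]
wrist_force: [0.4, 0.4, -2.2]
grip_width: 0.0398
```

Run:
```python
from h import *
from workcell import robot
s=st(robot);delta(s,[PL[0],PL[1],.12],RT)
w=robot.capture("wrist");cv2.imwrite("pics/w15.png",w["img"])
c=robot.capture("side");cv2.imwrite("pics/s15.png",cv2.resize(c["img"][60:250,280:500],None,fx=3,fy=3,interpolation=cv2.INTER_CUBIC))
c=robot.capture("top");cv2.imwrite("pics/t15.png",c["img"])
```

```text
t 16.9 loc [-0.1653 -0.2777  0.0954] tcp [ 0.4622 -0.3192  0.1704] Fbed [-0.6  0.4 -2.1] w 0.0398 q [54.0, 41.0, -40.0, 108.0, 41.0, 39.0, -17.0]
d [ 0.0036  0.0498 -0.0098] a [-0.096   0.0346  0.0141] deg 5.9 dist 0.051
```

View pics/w15.png

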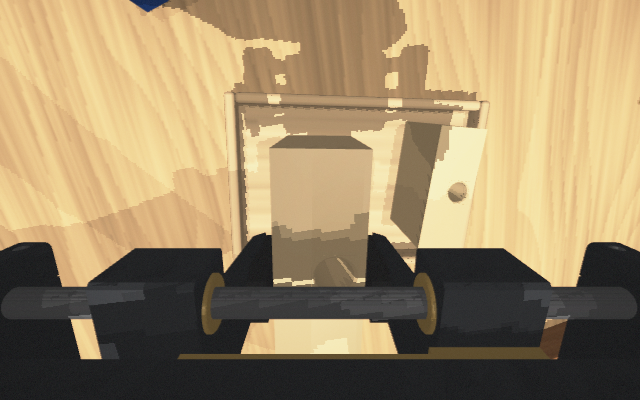

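View pics/s15.png

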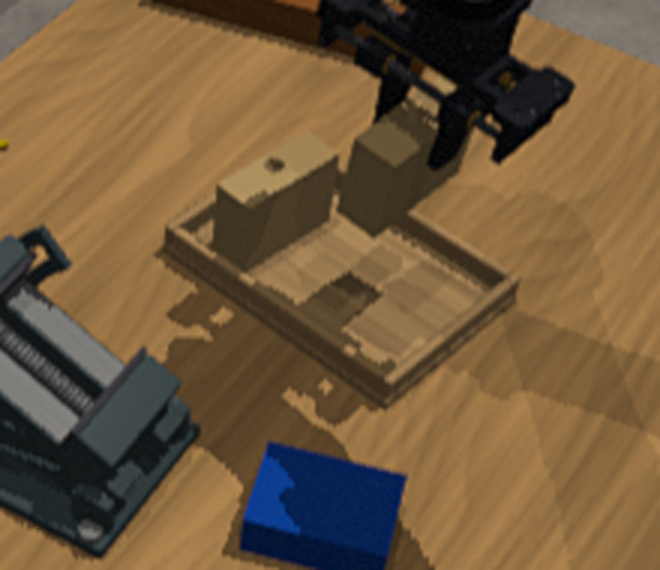

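The block hangs over the free half, at (320,205) in the wrist view. The finished block is clear on the right, with its hole at (457,191). A 6° rotation is still missing, so I correct that and go down.

Call:
play_rows:
  targets:
    - {"dx":0.002,"dy":0,"dz":-0.005,"ax":-0.048,"ay":0.017,"az":0.007,"hand":255}
    - {"dx":0.004,"dy":0.02,"dz":-0.01,"ax":-0.096,"ay":0.035,"az":0.014,"hand":255}
    - {"dx":0.004,"dy":0.04,"dz":-0.01,"ax":-0.096,"ay":0.035,"az":0.014,"hand":255}
    - {"dx":0.004,"dy":0.05,"dz":-0.01,"ax":-0.096,"ay":0.035,"az":0.014,"hand":255}
    - {"dx":0.004,"dy":0.05,"dz":-0.01,"ax":-0.096,"ay":0.035,"az":0.014,"hand":255}
    - {"dx":0.004,"dy":0.05,"dz":-0.01,"ax":-0.096,"ay":0.035,"az":0.014,"hand":255}

```text
t: 17.65
tcp_pos: [0.4574, -0.3235, 0.1217]
tcp_rot: [-89.8, -0.1, -100.4]
wrist_force: [0.1, 0.6, -2.7]
grip_width: 0.0398
```

Run:
```python
from h import *
from workcell import robot
s=st(robot);delta(s,[PL[0],PL[1],.055],RT)
w=robot.capture("wrist");cv2.imwrite("pics/w16.png",w["img"])
c=robot.capture("side");cv2.imwrite("pics/s16.png",cv2.resize(c["img"][60:250,280:500],None,fx=3,fy=3,interpolation=cv2.INTER_CUBIC))
```

```text
t 17.65 loc [-0.1904 -0.2817  0.0534] tcp [ 0.4574 -0.3235  0.1217] Fbed [-1.   0.6 -2.5] w 0.0398 q [52.0, 47.0, -37.0, 106.0, 41.0, 42.0, -19.0]
d [-0.0006  0.0667 -0.0011] a [-0.0027  0.001   0.002 ] deg 0.2 dist 0.067
```

View pics/s16.png

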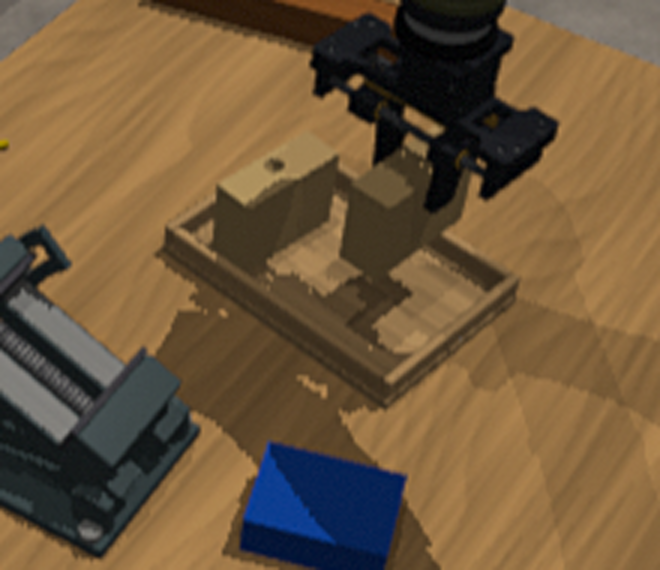

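View pics/w16.png

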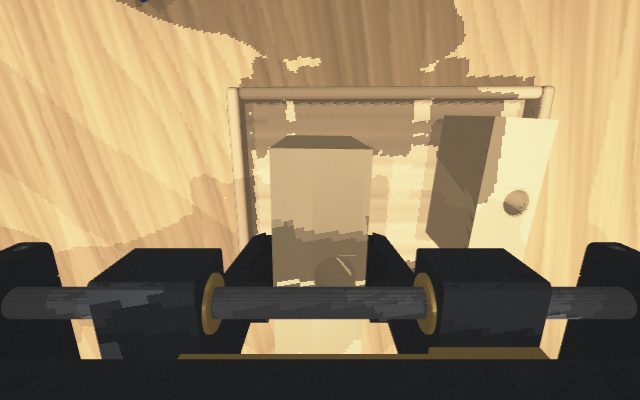

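It is aligned with the tray walls, at (232,90) and (550,90) along the top rim. Going down, slowly near the end.

Call:
play_rows:
  targets:
    - {"dx":0,"dy":0.02,"dz":-0.001,"ax":0,"ay":0,"az":0,"hand":255}
    - {"dx":0,"dy":0.04,"dz":-0.001,"ax":0,"ay":0,"az":0,"hand":255}
    - {"dx":0,"dy":0.055,"dz":-0.001,"ax":0,"ay":0,"az":0,"hand":255}
    - {"dx":0,"dy":0.066,"dz":-0.001,"ax":0,"ay":0,"az":0,"hand":255}
    - {"dx":0,"dy":0.07,"dz":-0.001,"ax":0,"ay":0,"az":0,"hand":255}
    - {"dx":0,"dy":0.07,"dz":-0.001,"ax":0,"ay":0,"az":0,"hand":255}

```text
t: 18.35
tcp_pos: [0.456, -0.324, 0.0508]
tcp_rot: [-89.9, -0.1, -100.5]
wrist_force: [-0.1, -0.7, -2.6]
grip_width: 0.0398
```

Run:
```python
from h import *
from workcell import robot
s=st(robot);print(s['wrist_force']);delta(s,[PL[0],PL[1],.043],RT)
```

```text
t 18.35 loc [-0.2218 -0.2821 -0.0103] tcp [ 0.456  -0.324   0.0508] Fbed [-1.2 -0.7 -2.3] w 0.0398 q [49.0, 52.0, -31.0, 108.0, 48.0, 34.0, -25.0]
[-0.09421744 -0.74652889 -2.60726976]
d [-0.0012  0.0078  0.0004] a [-0.0015 -0.0001  0.0019] deg 0.1 dist 0.008
```

Call:
play_rows:
  targets:
    - {"dx":0,"dy":0.002,"dz":0,"ax":0,"ay":0,"az":0,"hand":255}
    - {"dx":0,"dy":0.004,"dz":0,"ax":0,"ay":0,"az":0,"hand":255}
    - {"dx":0,"dy":0.0055,"dz":0,"ax":0,"ay":0,"az":0,"hand":255}
    - {"dx":0,"dy":0.007,"dz":0,"ax":0,"ay":0,"az":0,"hand":255}
    - {"dx":0,"dy":0.007,"dz":0,"ax":0,"ay":0,"az":0,"hand":255}

```text
t: 18.85
tcp_pos: [0.456, -0.3241, 0.0439]
tcp_rot: [-89.9, -0.1, -100.5]
wrist_force: [-0.4, -0.4, -1.8]
grip_width: 0.0395
```

Run:
```python
from h import *
from workcell import robot
s=st(robot);print(s['wrist_force']);delta(s,[PL[0],PL[1],.043],RT)
```

```text
t 18.85 loc [-0.2247 -0.2822 -0.0165] tcp [ 0.456  -0.3241  0.0439] Fbed [-1.2 -0.3 -1.4] w 0.0395 q [48.0, 53.0, -31.0, 108.0, 48.0, 33.0, -25.0]
[-0.43186445 -0.35231727 -1.78890118]
d [-0.0014  0.0009  0.0004] a [-0.0019 -0.0003  0.0021] deg 0.2 dist 0.002
```

Not touching yet. I go on 1 mm at a time.

Call:
play_rows:
  targets:
    - {"dx":0,"dy":0.001,"dz":0,"ax":0,"ay":0,"az":0,"hand":255}
    - {"dx":0,"dy":0.002,"dz":0,"ax":0,"ay":0,"az":0,"hand":255}
    - {"dx":0,"dy":0.002,"dz":0,"ax":0,"ay":0,"az":0,"hand":255}

```text
t: 19.15
tcp_pos: [0.456, -0.3246, 0.0434]
tcp_rot: [-89.9, -0.2, -100.5]
wrist_force: [-2.9, -0.0, 10.6]
grip_width: 0.0396
```

Run:
```python
from h import *
from workcell import robot
s=st(robot);print(s['wrist_force'])
```

```text
t 19.15 loc [-0.2249 -0.2827 -0.0169] tcp [ 0.456  -0.3246  0.0434] Fbed [ 1.9  0.2 10.8] w 0.0396 q [48.0, 53.0, -31.0, 108.0, 49.0, 33.0, -25.0]
[-2.91045492e+00 -9.98795621e-03  1.06162140e+01]
```

Floor contact: the force swung from −2 to +10.6 N. I ease the press a little and open gently.

Call:
play_rows:
  targets:
    - {"dx":0,"dy":-0.0012,"dz":0,"ax":0,"ay":0,"az":0,"hand":255}
    - {"dx":0,"dy":-0.0012,"dz":0,"ax":0,"ay":0,"az":0,"hand":130}
    - {"dx":0,"dy":-0.0012,"dz":0,"ax":0,"ay":0,"az":0,"hand":110}
    - {"dx":0,"dy":-0.0012,"dz":0,"ax":0,"ay":0,"az":0,"hand":70}
    - {"dx":0,"dy":-0.0012,"dz":0,"ax":0,"ay":0,"az":0,"hand":70}
    - {"dx":0,"dy":-0.0012,"dz":0,"ax":0,"ay":0,"az":0,"hand":70}

```text
t: 19.75
tcp_pos: [0.4559, -0.3241, 0.043]
tcp_rot: [-89.9, -0.1, -100.5]
wrist_force: [0.3, 0.7, 0.3]
grip_width: 0.0636
```

Run:
```python
from h import *
from workcell import robot
s=st(robot);print(s['wrist_force'])
w=robot.capture("wrist");cv2.imwrite("pics/w17.png",w["img"])
c=robot.capture("side");cv2.imwrite("pics/s17.png",cv2.resize(c["img"][60:250,280:500],None,fx=3,fy=3,interpolation=cv2.INTER_CUBIC))
```

```text
t 19.75 loc [-0.2251 -0.2822 -0.0173] tcp [ 0.4559 -0.3241  0.043 ] Fbed [0.4 0.7 0.1] w 0.0636 q [48.0, 53.0, -31.0, 108.0, 48.0, 33.0, -25.0]
[0.33128579 0.72271371 0.25231327]
```

View pics/w17.png

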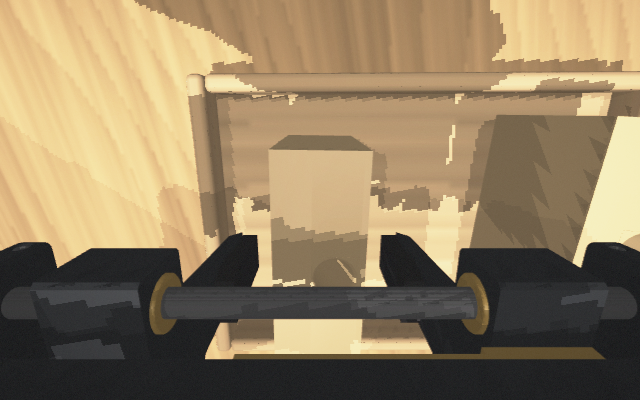

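View pics/s17.png

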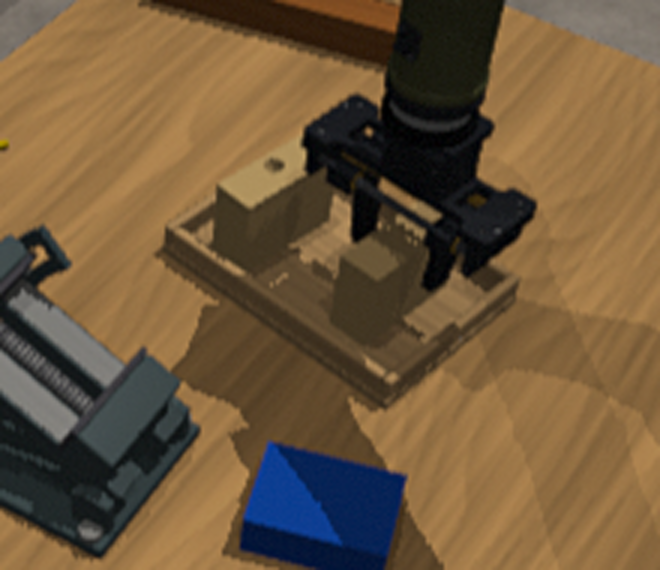

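The block stands on its own between the open fingers, at u=269–373 in the wrist view, clear of the walls and the other block. I retreat straight up.

Call:
play_rows:
  targets:
    - {"dx":0,"dy":-0.01,"dz":0,"ax":0,"ay":0,"az":0,"hand":70}
    - {"dx":0,"dy":-0.03,"dz":0,"ax":0,"ay":0,"az":0,"hand":70}
    - {"dx":0,"dy":-0.06,"dz":0,"ax":0,"ay":0,"az":0,"hand":70}
    - {"dx":0,"dy":-0.1,"dz":0,"ax":0,"ay":0,"az":0,"hand":70}
    - {"dx":0,"dy":-0.15,"dz":0,"ax":0,"ay":0,"az":0,"hand":70}
    - {"dx":0.03,"dy":-0.18,"dz":-0.04,"ax":0,"ay":0,"az":0,"hand":70}
    - {"dx":0.07,"dy":-0.18,"dz":-0.08,"ax":0,"ay":0,"az":0,"hand":70}
    - {"dx":0.1,"dy":-0.18,"dz":-0.08,"ax":0,"ay":0,"az":0,"hand":70}

```text
t: 20.65
tcp_pos: [0.3553, -0.4074, 0.2251]
tcp_rot: [-90.0, -0.2, -100.4]
wrist_force: [0.3, -0.3, 0.1]
grip_width: 0.0637
```

Run:
```python
from h import *
from workcell import robot
s=st(robot);print(s['wrist_force'])
c=robot.capture("side");cv2.imwrite("pics/s18.png",c["img"])
t=robot.capture("top");cv2.imwrite("pics/t18.png",t["img"])
lip0=np.array([[.6517,-.0098,.1707],[.6532,-.0491,.1747]])
for d in(.054,.06,.066): print(d,proj(c,lip0+d*XB).round(1).tolist())
```

```text
t 20.65 loc [-0.2441 -0.3587  0.1926] tcp [ 0.3553 -0.4074  0.2251] Fbed [ 0.3 -0.3  0. ] w 0.0637 q [70.0, 38.0, -44.0, 103.0, 33.0, 53.0, 0.0]
[ 0.26219078 -0.28166512  0.13408218]
0.054 [[252.2, 139.0], [263.1, 127.6]]
0.06 [[250.1, 137.2], [261.0, 125.8]]
0.066 [[248.0, 135.5], [258.9, 124.1]]
```

View pics/s18.png

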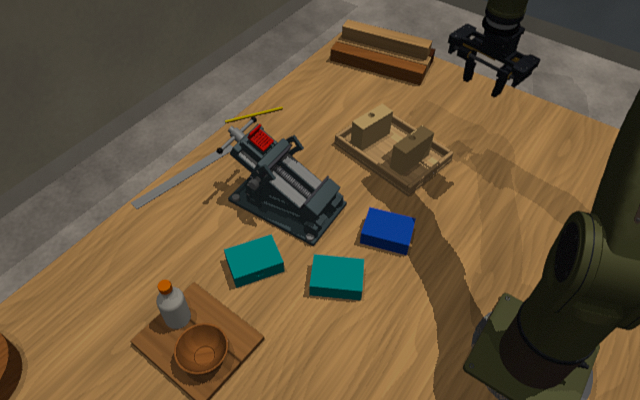

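View pics/t18.png

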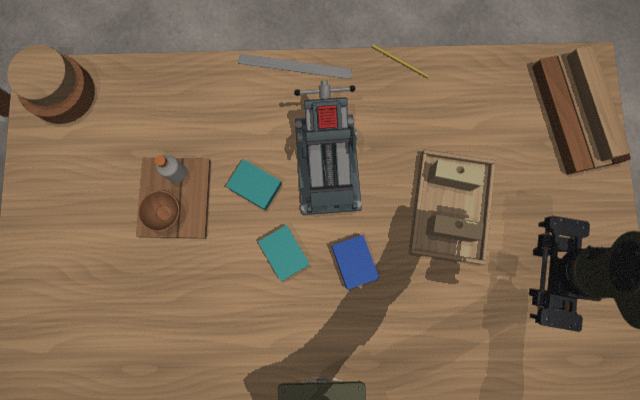

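The final views show the block upright, hole up, at top (457,225) and side (412,148). The finished block is still at (459,172), and the bowl, glue bottle and other blocks haven't moved. The jaw is latched open with the tab up, and the gripper is clear. I let the arm settle and hand in.

Call:
play_rows:
  targets:
    - {"dx":0,"dy":0,"dz":0,"ax":0,"ay":0,"az":0,"hand":70}
    - {"dx":0,"dy":0,"dz":0,"ax":0,"ay":0,"az":0,"hand":70}

```text
t: 20.95
tcp_pos: [0.3598, -0.4061, 0.2236]
tcp_rot: [-89.9, -0.1, -100.4]
wrist_force: [0.7, 0.3, -0.8]
grip_width: 0.0639
```

```bash
python3 -c "
from workcell import robot
print(robot.sign_off())"
```

```text
the job is handed in; nothing more can be done
None
```

The job is done and handed in at about 21 s of the 54 s allowed; no verdict came back. I did it in the order asked:
- **Jaw:** I pressed the tab fully down and pushed the jaw to its stop. I kept hold of the lip while the tab came up, so the jaw stayed latched open.
- **Block:** I drew it out square to the bed and set it down in the free half of the tray on floor contact, at about 10 N. Then I opened the fingers and backed away.

**Last checks:** the final side and top views show the block standing, hole up, clear of the tray walls and the finished block. The finished block, bowl, glue bottle and coloured blocks look unmoved. The tab is up, and the robot is touching nothing.

**What disagreed:**
- **Fingertips:** the wrist picture put them about 18 mm behind the TCP, not 8 mm ahead as described. Contact with the tab confirmed the picture, so I used that.
- **First press:** the fully square pose ran joint 6 to its lower limit. I pressed the tab with the tool 12° more upright instead.
- **Jaw opening:** right after I let go, the wrist view read about 66 mm and the side view 61–64 mm. It may have run back a few millimetres to a notch, which the task allows.

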